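# Lever up the stiff platen and shim it

### The arm

A 6-joint arm with a two-finger parallel gripper is mounted at the origin on a cart in front of the work surface, level with it; the furniture and walls round the work are solid. World frame = base frame: x ahead of the robot, y to its left, z up, the work surface at z = 0. Lengths are in m, angles in rad, forces in N, time in s.
With the tool pointing down it reaches from about 0.225 to 0.875 m from the base axis. Payload 3.4 kg.
Tool frame: the origin (TCP) lies at the very end of the fingers, on their centre line; the grasp point (between the pads) lies 19 mm behind it; y points along the fingers, x is the direction in which the jaws open and shut, and the axes are right-handed (so a half turn about y gives the same grasp; the last joint's range is limited). The gripper opens to 85 mm and grips with 20 to 120 N. Pads are 22 mm wide; open, the fingers measure 114 mm over their backs; the gripper's body (76 mm by 85 mm) begins 54 mm behind the grasp point. The pads swing forward as they close: fully open they stand 13 mm farther back than shut.
Start: joints at [1.087, 0.276, 1.505, -0, 1.361, -0.121], TCP at [0.204, 0.538, 0.231] pointing down, gripper open.
Joint ranges: [-2.89, 2.89], [-0.75, 2.08], [0.22, 2.7], [-1.18, 4.32], [0.11, 2.71], [-2.7, 2.7]. Speed limits (rad/s): [2.57, 2.57, 3.14, 3.14, 3.14, 3.14].

### API

Orientations are given as [roll, pitch, yaw] about the fixed x, y, z axes, in that order (R = Rz(yaw) Ry(pitch) Rx(roll)).
In Python, from workcell import r, viewer gives the robot as it stands.
- The arm moves only by the tool step_arm, never from a script. Its arguments are lists of equal length, an entry for each row: "linear": the shift along the world's x, y, z scaled (see below), a list of three; "rotation": the turn, a rotation vector about the world's x, y, z scaled (see below), a list of three; "grip": the opening, from -1 (shut) to 1 (fully open). A call has 1 to 20 rows; each row shifts and turns the pose as measured when the row begins; what a row does not reach is not made up. The controller multiplies each number of a shift by 0.1 m and each number of a turn by 30 degrees. A row lasts 1/10 s, in which the tool goes at most 50 mm and 8.59 degrees, less where a joint would pass 70% of its speed; a pose out of reach is approached as far as the arm can. A call with a number of a shift or a turn outside -1 to 1 is refused whole. A call with a gripper value outside its range is refused whole. The fingers move at their own pace and stop on an object; "newtons" is the grip in N (left out, the last holds). Time passes only in rows, so rows that do not move let the fingers close. It gives the time, the measured TCP pose, the force and the opening at its end, in the units of the state.
- r.state(): the state, without advancing time (a new reading comes with each control period).
- viewer.read_camera(name): name is "scene" or "top" or "wrist"; returns a dict with "color" (420x560x3 uint8, red, green, blue), "intrinsics" (3x3 intrinsics, pixels), "world_from_camera" (4x4, takes a point from camera to world coordinates). Camera axes: x right, y up, looking along -z (the intrinsics and any distortion apply to the point x, -y, -z); pixel columns grow to the right and rows downward; lengths in m; the calibration is good to about 2 mm. A picture is of the moment at which its call begins. There is no depth.
- r.sign_off(): hands the job in, once; it reports no verdict.
The state is a dict: "time": time; "joints": joint angles; "qd": joint speeds; "joint_torque": joint torques, N m; "tcp_pos": TCP position; "orientation": TCP orientation; "ft_force": force on the tool from outside, world axes, zero at the start; "ft_torque": the same for the moment, N m; "grip_width": finger opening in m.
Only numpy, scipy, OpenCV 4.12 (cv2) and the standard library are available. Lean on these libraries where they do the work, as an engineer would, in place of code of your own. Each camera call takes 0.05 s, during which the arm holds its last target.

### The job

Take the steel pry bar, rest it across the ridge of the fulcrum block with its tip under the front edge of the hinged platen, and press its tail down so that the front edge is levered up by 10 mm or a little more (the stiff hinge keeps it up; do not lift it with the gripper). Lay the bar flat on the open bench, and slip the shim, plate end first, along the stand's front shelf until about 20 mm of it is under the raised front edge, pointing straight in; leave it lying flat there.

Things in the scene. Friction and masses are not known exactly. Their poses are not given: they have to be found in the camera images.
- platen (a joint): Angle (rad) of the stand's heavy steel platen, hinged along its back edge: 100 mm from hinge to front edge, 150 mm wide, 18 mm thick, a round dark boss on top. 0 = level, underside 90 mm above the bench, resting on the shelf; 0.1 = front edge 10 mm up; at most 0.5. Its stiff hinge holds it where it is left; raising the front edge takes about 14 N. The front edge looks to the robot's front left.
- bar_gap (a point): Fixed point on the lower front edge of the level platen, 90 mm above the bench, 45 mm left of the edge's middle as seen by one facing it: the bar's tip goes under the platen here. x axis level, from the front edge straight in towards the hinge; y along the edge (left of one facing it); z up. Below it is open space down to 12 mm above the bench.
- shelf_mark (a point): Fixed point on the flat top of the grey stand's front shelf, 90 mm above the bench, exactly below the platen's front edge and on the shelf's centre line, 45 mm right of the edge's middle as seen by one facing it. Axes as bar_gap. The shelf is 60 mm wide (y) and reaches 65 mm out in front of the edge (-x) and 30 mm in under the platen.
- fulcrum_top (a point): Middle of the rounded ridge on top of the fixed dark steel fulcrum block, 75 mm above the bench; the ridge is 50 mm long, parallel to the platen's front edge, and about 50 mm in front of it at bar_gap. The block below it is 50 mm wide and 36 mm deep, with a 60 x 50 mm foot. A level bar resting on the ridge has 5 mm of room below the platen.
- bar_center (a point): Centre of the loose pry bar, half-way up: plain flat steel, 210 x 22 x 10 mm, 0.2 kg, lying flat at the left beside an open spanner (which has jaws and is 6 mm thick). x axis along it to the bevelled tip, 105 mm from here (last 15 mm about 6 mm thick); the tail with a dark spot is 105 mm the other way. Hold it across its width about 40 mm from the centre towards the tail.
- shim_center (a point): Centre of the grip block of the loose shim, 14 mm above the shim's underside. The block is 30 mm wide (y), 22 mm long (x) and reaches 28 mm above the shim's underside; it stands on the tail of the shim's bright plate, 80 mm long (x), 36 mm wide (y) and 6 mm thick. The x axis points from the block to the plate's free end, which is 66 mm from here.
- shim_tip (a point): Middle of the free end of the shim's plate, on its underside; same axes as shim_center.

How it is judged:
On the way:
1. the platen is levered up at least 8 mm at its front edge, by the bar pressing on the fulcrum block (value of joint platen above 0.08 rad and contact force between pry_bar and platen above 0.5 N and contact force between pry_bar and fulcrum above 0.5 N), for 0.1 s.
At the end, for the whole second after the job is handed in: The platen is still raised (over 0.06 rad); the shim lies flat on the shelf, released and at rest, its free end 8 to 40 mm in past the platen's front edge, within 20 mm of the shelf's centre line and within 15 degrees of straight in; the pry bar lies flat on the bench (value of joint platen above 0.06 rad and x of shim_tip in the frame of shelf_mark between 0.008 and 0.04 m and y of shim_tip in the frame of shelf_mark between -0.02 and 0.02 m and z of shim_tip in the frame of shelf_mark between -0.003 and 0.004 m and angle between shim_center's own z axis and vertical below 0.1 rad and angle between the x axis of shim_center and the x axis of shelf_mark, either way round below 0.26 rad and height (world z) of bar_center below 0.02 m and angle between bar_center's own z axis and vertical below 0.15 rad and linear speed of each of shim, pry_bar below 0.02 m/s); the robot touches nothing.
It fails at once if the gripper pushes or lifts the platen (over 4 N) (contact force between the fingers and platen above 4 N).
It also fails if it takes over 56 s, if anything falls off the work surface, if the arm or the gripper's body presses on something with over 40 N, if the wrist force passes 120 N, or if a joint passes its speed limit or range.

## Working session

There is one attempt and no reset: what is moved stays moved. The work goes in short steps, Python scripts to look and compute and a tool call to move; the robot and the scene stay as the last step left them, time stands still between calls to the robot, and variables do not carry over. Pictures are saved under pics/ and viewed, and the job is handed in when it is done.

Besides the shell and the picture viewer there is one more tool, called after "Request:" as name(argument=value, ...) on one line, values as JSON. step_arm: Moves the arm, as the interface text tells. Its arguments: {"type":"object","properties":{"linear":{"type":"array","items":{"type":"array","items":{"type":"number","minimum":-1,"maximum":1}}},"rotation":{"type":"array","items":{"type":"array","items":{"type":"number","minimum":-1,"maximum":1}}},"grip":{"type":"array","items":{"type":"number"}},"newtons":{"type":"number"}},"required":["linear","rotation","grip"]}

```bash
mkdir -p pics; ls; cat > h.py <<'E'
import numpy as np, cv2
from workcell import r, viewer
def snap(n,f):
    d=viewer.read_camera(n); cv2.imwrite('pics/'+f+'.png',d['color'][:,:,::-1]); np.savez('pics/'+f+'.npz',K=d['intrinsics'],T=d['world_from_camera']); return d
def crop(f,x0,y0,x1,y1,s,o):
    im=cv2.imread('pics/'+f+'.png')[y0:y1,x0:x1]; cv2.imwrite('pics/'+o+'.png',cv2.resize(im,None,fx=s,fy=s,interpolation=cv2.INTER_CUBIC))
def ray(f,u,v):
    d=np.load('pics/'+f+'.npz');K=d['K'];T=d['T'];p=np.linalg.inv(K)@[u,v,1];p=np.array([p[0],-p[1],-p[2]]);return T[:3,3],T[:3,:3]@(p/np.linalg.norm(p))
def atz(f,u,v,z):
    o,d=ray(f,u,v);return o+d*(z-o[2])/d[2]
def tri(*obs):
    A=np.zeros((3,3));b=np.zeros(3);R=[]
    for f,u,v in obs:
        o,d=ray(f,u,v);P=np.eye(3)-np.outer(d,d);A+=P;b+=P@o;R.append((o,P))
    x=np.linalg.solve(A,b);return x,[round(1000*np.linalg.norm(P@(x-o)),1) for o,P in R]
def proj(f,X):
    d=np.load('pics/'+f+'.npz');K=d['K'];T=d['T'];p=np.linalg.inv(T)@np.append(X,1);p=K@[p[0],-p[1],-p[2]];return p[:2]/p[2]
E
python3 - <<'E'
from h import *
for n in ['scene','top','wrist']:
    d=snap(n,n+'0');print(n,d['intrinsics'].round(1).tolist(),d['world_from_camera'].round(3).tolist(), [k for k in d])
s=r.state();print(s)
E
```

```text
pics
scene [[449.5, 0.0, 286.8], [0.0, 449.5, 218.6], [0.0, 0.0, 1.0]] [[-0.89, 0.214, -0.402, 0.165], [-0.456, -0.415, 0.788, 0.89], [0.002, 0.884, 0.467, 0.509], [0.0, 0.0, 0.0, 1.0]] ['color', 'intrinsics', 'world_from_camera']
top [[404.1, 0.0, 274.8], [0.0, 404.1, 209.5], [0.0, 0.0, 1.0]] [[-0.011, 0.984, -0.176, 0.386], [-1.0, -0.011, -0.003, 0.163], [-0.005, 0.176, 0.984, 0.918], [0.0, 0.0, 0.0, 1.0]] ['color', 'intrinsics', 'world_from_camera']
wrist [[367.7, 0.0, 281.2], [0.0, 367.7, 205.9], [0.0, 0.0, 1.0]] [[0.355, -0.889, -0.289, 0.13], [0.935, 0.337, 0.11, 0.566], [-0.001, -0.309, 0.951, 0.374], [0.0, 0.0, 0.0, 1.0]] ['color', 'intrinsics', 'world_from_camera']
{'time': 0.15, 'joints': array([ 1.08701679e+00,  2.76474196e-01,  1.50582068e+00,  3.43499359e-05,
        1.36075472e+00, -1.21002459e-01]), 'qd': array([ 0.0007273 , -0.00263033, -0.00371165, -0.00150403, -0.00210731,
        0.00035339]), 'joint_torque': array([ 2.29575264e-03, -4.17141831e+01, -2.46033794e+01, -2.01044395e-04,
        7.64072902e-03,  3.95766483e-05]), 'tcp_pos': array([0.20385902, 0.53722182, 0.23063312]), 'orientation': array([-1.57058712e+00,  1.44223218e-03,  1.20801222e+00]), 'ft_force': array([ 0.02815854, -0.01215704,  0.30070194]), 'ft_torque': array([-0.05685245,  0.02748204,  0.00341445]), 'grip_width': 0.08515565133758463}
```

View pics/scene0.png

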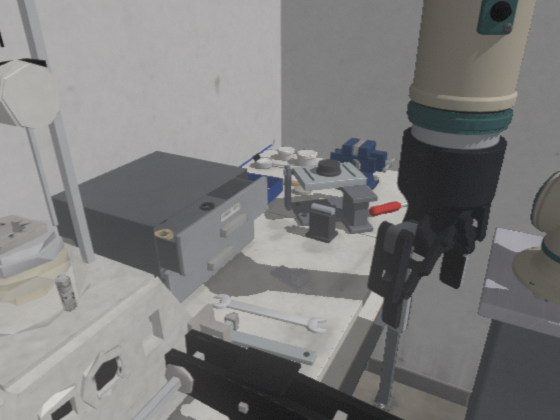

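View pics/top0.png

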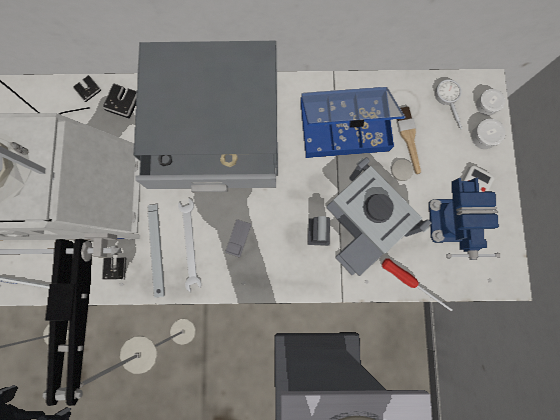

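View pics/wrist0.png

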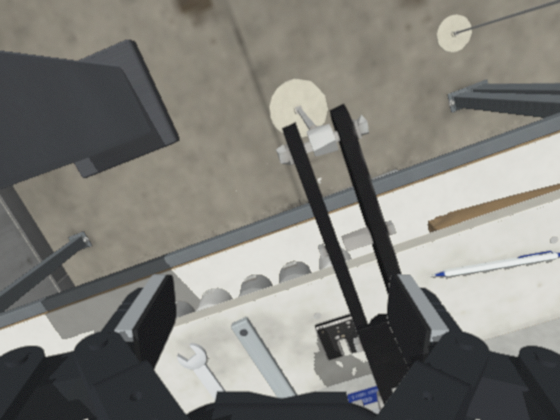

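```bash
python3 - <<'E'
from h import *
crop('top0',130,180,330,310,4,'c1')
crop('top0',290,140,450,300,4,'c2')
crop('scene0',170,270,420,420,3,'c3')
crop('scene0',250,130,420,260,4,'c4')
E
```

```text
(no output)
```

View pics/c1.png

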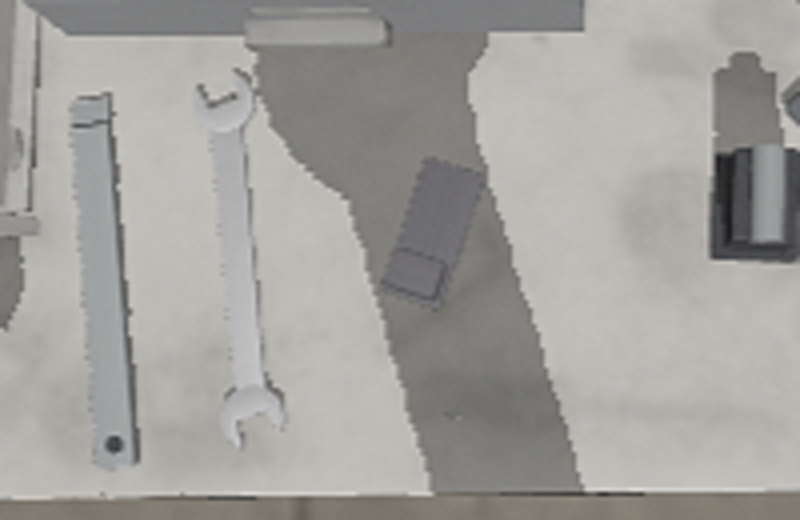

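View pics/c2.png

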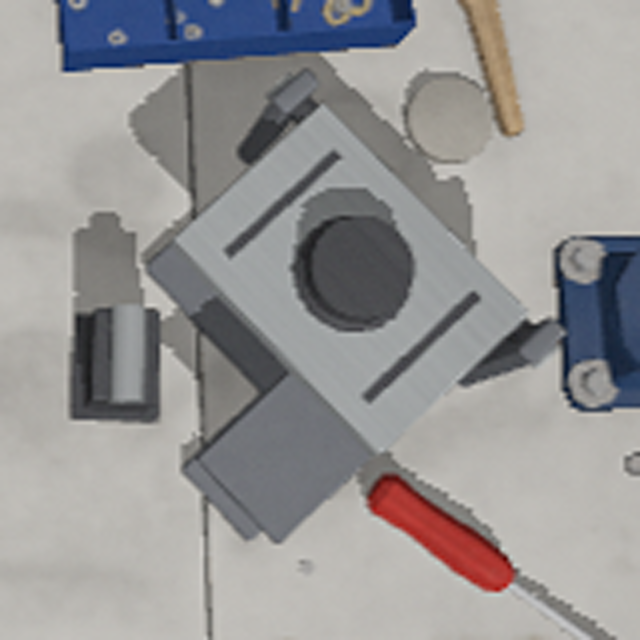

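View pics/c3.png

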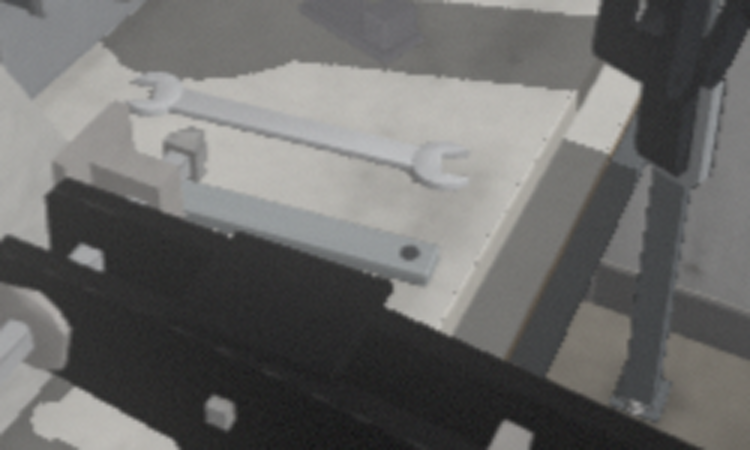

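View pics/c4.png

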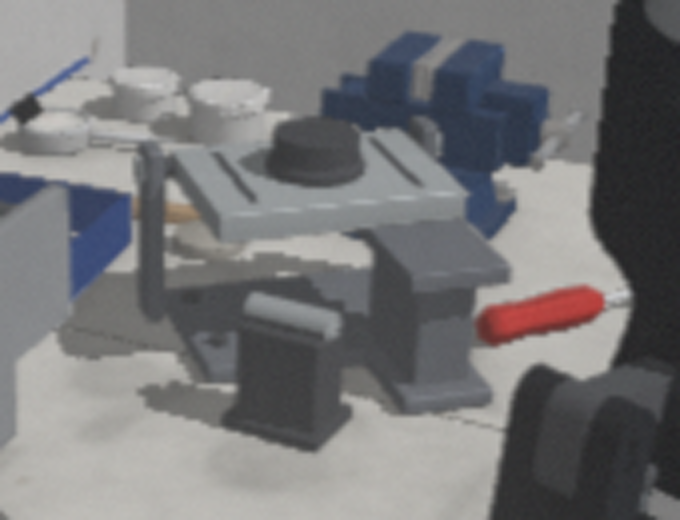

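```bash
python3 - <<'E'
from h import *
def t(n,c2,c4,o=(290,140),s=4,o4=(250,130),s4=4):
    x,e=tri(('top0',o[0]+c2[0]/s,o[1]+c2[1]/s),('scene0',o4[0]+c4[0]/s4,o4[1]+c4[1]/s4));print(n,x.round(4),e);return x
t('FL',(175,240),(222,214));t('FR',(378,455),(466,194));t('BL',(320,105),(167,155));t('BR',(525,310),(405,130))
t('ridge hi',(129,305),(252,298));t('ridge lo',(129,400),(338,322))
t('shelf outL?',(188,462),(405,282));t('shelf outR',(272,542-10),(508,268))
a=dict(o=(130,180),s=4,o4=(170,270),s4=3)
t('tail spot',(114,444),(410,253),**a); t('spanner end low',(240,448),(462,150+20),**a)
T=lambda u,v,z:atz('top0',130+u/4,180+v/4,z).round(4)
print('bar tip',T(91,95,.008),'spot',T(114,444,.01),'tailend',T(116,467,.008),'tipL',T(70,97,.006),T(110,95,.006))
print('shim',T(458,163,.006),T(455,162,.006),T(432,158,.006),T(488,175,.006),T(380,291,.006),T(436,310,.006),'block top',T(398,247,.028),T(445,263,.028),T(388,288,.028),T(437,301,.028))
E
```

```text
FL [0.5497 0.0456 0.1083] [np.float64(0.2), np.float64(0.2)]
FR [ 0.4394 -0.0523  0.1052] [np.float64(0.2), np.float64(0.2)]
BL [ 0.6225 -0.0331  0.1027] [np.float64(1.0), np.float64(1.0)]
BR [ 0.5088 -0.1317  0.1061] [np.float64(2.9), np.float64(2.9)]
ridge hi [0.5217 0.0656 0.071 ] [np.float64(0.4), np.float64(0.4)]
ridge lo [0.4708 0.0667 0.0685] [np.float64(1.1), np.float64(1.1)]
shelf outL? [0.4398 0.0408 0.088 ] [np.float64(2.1), np.float64(2.1)]
shelf outR [ 0.3999 -0.0017  0.0877] [np.float64(2.3), np.float64(2.3)]
tail spot [0.3689 0.4252 0.0087] [np.float64(0.3), np.float64(0.3)]
spanner end low [0.3677 0.356  0.009 ] [np.float64(1.5), np.float64(1.5)]
bar tip [0.5658 0.4466 0.008 ] spot [0.3691 0.4249 0.01  ] tailend [0.3567 0.4239 0.008 ] tipL [0.5652 0.4593 0.006 ] [0.5661 0.4363 0.006 ]
shim [0.5242 0.2359 0.006 ] [0.5248 0.2376 0.006 ] [0.5273 0.2507 0.006 ] [0.5171 0.2188 0.006 ] [0.4519 0.2796 0.006 ] [0.4409 0.248  0.006 ] block top [0.4744 0.2671 0.028 ] [0.4653 0.2411 0.028 ] [0.4519 0.2724 0.028 ] [0.4445 0.2454 0.028 ]
```

```bash
python3 - <<'E'
from h import *
crop('top0',120,30,300,200,4,'c5')
crop('scene0',40,140,290,310,3,'c6')
crop('top0',20,220,140,420,4,'c7')
E
```

```text
(no output)
```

View pics/c5.png

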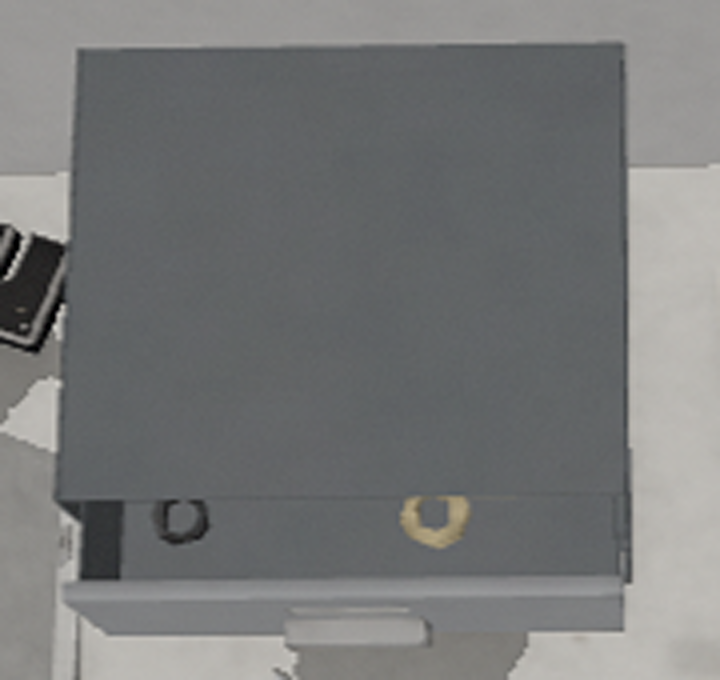

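View pics/c6.png

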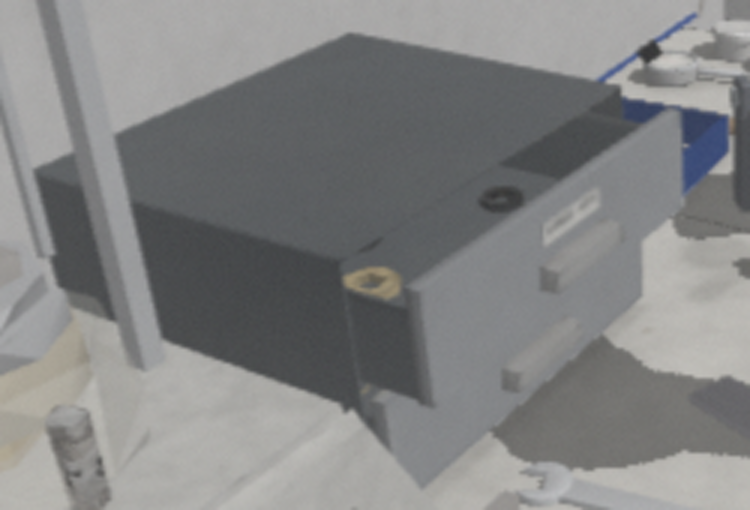

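View pics/c7.png

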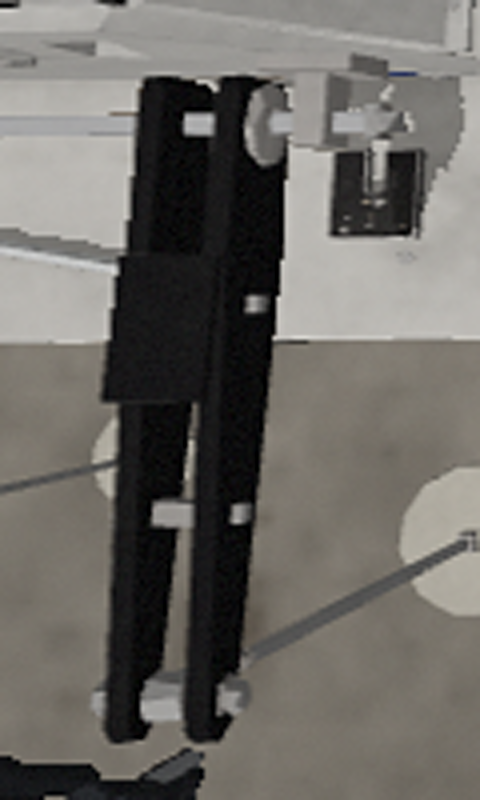

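```bash
python3 - <<'E'
from h import *
print('rail end', tri(('top0',20+165/4,220+700/4),('wrist0',320,138)))
print('rail R tip', tri(('top0',20+235/4,220+695/4),('wrist0',362,125)),tri(('top0',20+235/4,220+695/4),('wrist0',284,155)))
print('rail left far block', tri(('top0',20+255/4,220+303/4),('scene0',170+88/3,270+258/3)),tri(('top0',20+240/4,220+512/4),('scene0',170+220/3,270+412/3)))
print('cab front', tri(('top0',120+622/4,30+578/4),('scene0',40+682/3,140+112/3)),tri(('top0',120+65/4,30+583/4),('scene0',40+412/3,140+290/3)))
print('cab top', tri(('top0',120+628/4,30+497/4),('scene0',40+620/3,140+90/3)))
E
```

```text
rail end (array([0.17602386, 0.58023262, 0.09206393]), [np.float64(0.7), np.float64(0.7)])
rail R tip (array([0.17382328, 0.60279054, 0.02201869]), [np.float64(25.7), np.float64(25.7)]) (array([0.17806576, 0.54904576, 0.08885916]), [np.float64(0.6), np.float64(0.6)])
rail left far block (array([0.39901174, 0.56715279, 0.11030254]), [np.float64(42.3), np.float64(42.3)]) (array([0.31174833, 0.58189662, 0.08973291]), [np.float64(57.4), np.float64(57.4)])
cab front (array([0.58630805, 0.16209387, 0.16043648]), [np.float64(4.5), np.float64(4.5)]) (array([0.59013881, 0.43274878, 0.16020592]), [np.float64(1.4), np.float64(1.4)])
cab top (array([0.62988249, 0.16072675, 0.16646332]), [np.float64(0.5), np.float64(0.5)])
```

```bash
python3 - <<'E'
from h import *
print('bolt', tri(('top0',20+385/4,220+115/4),('scene0',170+190/3,270+150/3)))
print('box', tri(('top0',20+365/4,220+70/4),('scene0',170+128/3,270+105/3)))
print('bench front',atz('top0',230,303,0))
E
```

```text
bolt (array([0.45474125, 0.49037595, 0.09188443]), [np.float64(1.8), np.float64(1.8)])
box (array([0.47926269, 0.49581642, 0.11192814]), [np.float64(2.2), np.float64(2.2)])
bench front [0.34117984 0.26803153 0.        ]
```

Request:
step_arm(linear=[[0.4,-0.2,0],[0.4,-0.2,0],[0.4,-0.2,0],[0.4,-0.2,0],[0.4,-0.2,0]], rotation=[[0,0,0.18],[0,0,0.18],[0,0,0.18],[0,0,0.18],[0,0,0.18]], grip=[1,1,1,1,1], newtons=100)

```text
time: 0.65
tcp_pos: [0.4031, 0.4363, 0.2291]
orientation: [-1.566, 0.002, 1.709]
ft_force: [-0.2, 1.3, 0.6]
grip_width: 0.0857
```

```bash
python3 - <<'E'
from h import *
snap('wrist','w1'); crop('w1',100,60,500,360,2,'w1c')
E
```

```text
(no output)
```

View pics/w1.png

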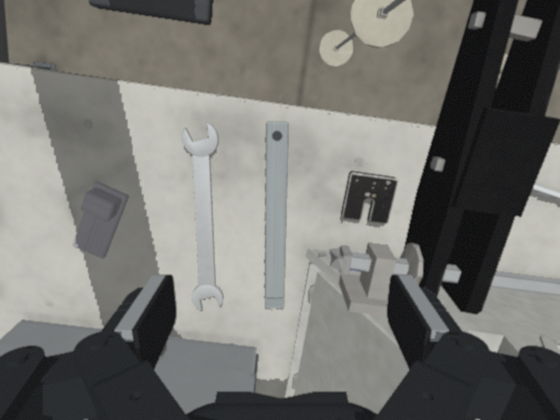

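```bash
python3 - <<'E'
from h import *
crop('w1',60,160,140,270,7,'w1s'); crop('top0',210,210,270,270,9,'t0s');crop('w1',255,110,300,320,3.8,'w1b')
print('spot',tri(('top0',130+114/4,180+444/4),('w1',277,135)))
print('tip',tri(('top0',130+91/4,180+95/4),('w1',274.5,309)))
print('tip',atz('w1',274.5,309,.006),'tail',atz('w1',278,122,.01))
E
```

```text
spot (array([0.36959911, 0.42712376, 0.00339769]), [np.float64(0.6), np.float64(0.6)])
tip (array([0.56785298, 0.45004942, 0.00222525]), [np.float64(1.8), np.float64(1.8)])
tip [0.56655337 0.45130302 0.006     ] tail [0.35695342 0.42665919 0.01      ]
```

View pics/w1s.png

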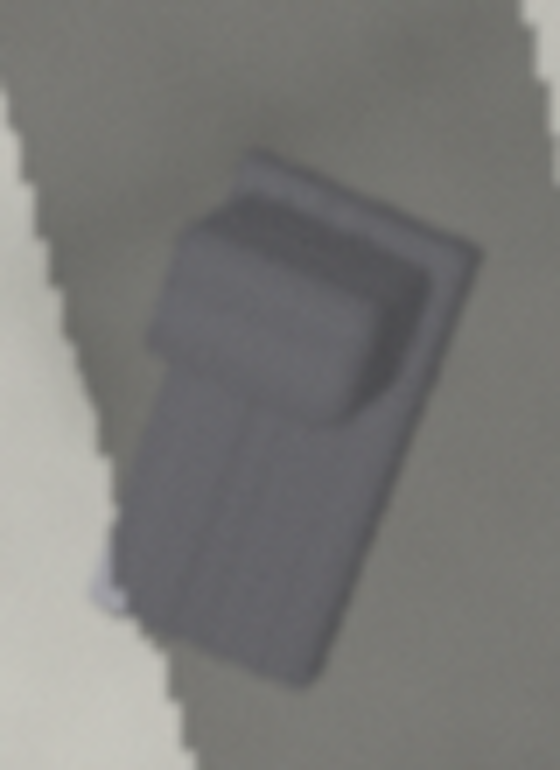

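View pics/t0s.png

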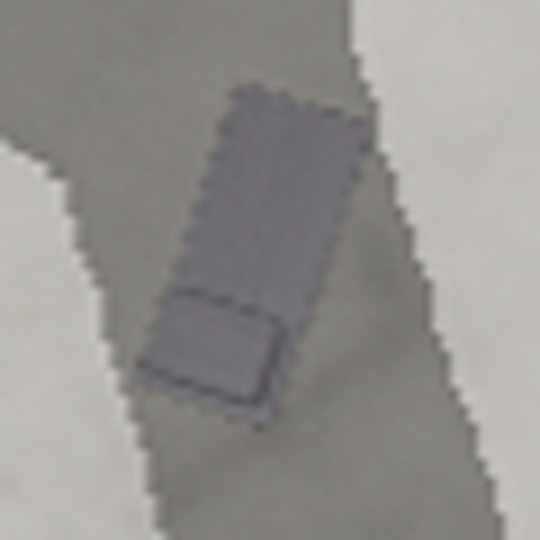

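View pics/w1b.png

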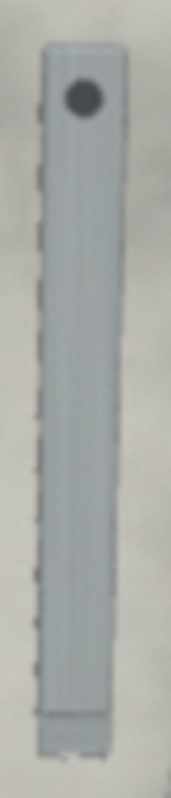

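Request:
step_arm(linear=[[0.07,-0.02,-0.4],[0.07,-0.02,-0.4],[0,0,-0.4],[0,0,-0.35],[0,0,-0.25],[0,0,0]], rotation=[[0,0,-0.05],[0,0,0],[0,0,0],[0,0,0],[0,0,0],[0,0,0]], grip=[0.2,0.2,0.2,0.2,0.2,0.2])

```text
time: 1.3
tcp_pos: [0.429, 0.4258, 0.0431]
orientation: [-1.576, 0.005, 1.67]
ft_force: [-1.2, -0.9, 0.8]
grip_width: 0.0512
```

```bash
python3 - <<'E'
from h import *
snap('wrist','w2');s=r.state();print(s['tcp_pos'],s['orientation'],s['grip_width'],s['joints'])
E
```

```text
[0.42997772 0.42663691 0.04485937] [-1.5788768   0.00334988  1.67037068] 0.051123197955843636 [ 0.67102506  0.47332385  1.69843929 -0.00874476  0.96486244 -0.99439658]
```

View pics/w2.png

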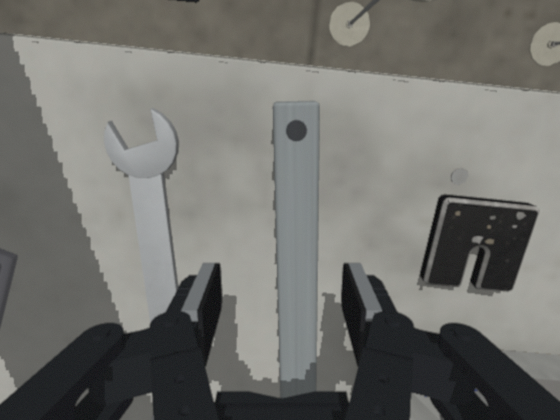

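```bash
python3 - <<'E'
from h import *
print(atz('w2',297,130,.01),atz('w2',298,370,.01), atz('w2',296,101,.01))
print(tri(('w1',277,135),('w2',297,130)))
E
```

```text
[0.36955376 0.42743017 0.01      ] [0.50882845 0.44385144 0.01      ] [0.35649465 0.42548228 0.01      ]
(array([0.36941465, 0.42739131, 0.01050034]), [np.float64(0.1), np.float64(0.1)])
```

Request:
step_arm(linear=[[-0.14,0.06,0],[0,0,-0.2],[0,0,-0.14],[0,0,0]], rotation=[[0,0,0.02],[0,0,0],[0,0,0],[0,0,0]], grip=[0.2,0.2,0.2,0.2])

```text
time: 1.75
tcp_pos: [0.4164, 0.4376, 0.0166]
orientation: [-1.588, -0.004, 1.682]
ft_force: [-1.0, -1.0, 0.2]
grip_width: 0.0514
```

Request:
step_arm(linear=[[0,-0.05,-0.05],[0,0,-0.06],[0,0,-0.03],[0,0,0]], rotation=[[0,0.032,0],[0,0,0],[0,0,0],[0,0,0]], grip=[0.2,0.2,0.2,0.2])

```text
time: 2.15
tcp_pos: [0.4175, 0.4339, 0.0048]
orientation: [-1.574, -0.009, 1.682]
ft_force: [1.1, 0.2, -1.6]
grip_width: 0.0513
```

Request:
step_arm(linear=[[0,0,-0.035],[0,0,0],[0,0,0],[0,0,0],[0,0,0],[0,0,0]], rotation=[[0,0,0],[0,0,0],[0,0,0],[0,0,0],[0,0,0],[0,0,0]], grip=[0.2,-1,-1,-1,-1,-1])

```text
time: 2.75
tcp_pos: [0.4181, 0.4339, 0.0018]
orientation: [-1.575, -0.01, 1.682]
ft_force: [0.2, 0.0, 0.5]
grip_width: 0.0183
```

```bash
python3 - <<'E'
from h import *
snap('wrist','w3');s=r.state();print(s['tcp_pos'],s['orientation'],s['grip_width'],s['joints'],s['ft_force'])
E
```

```text
[0.41807622 0.43387426 0.00177097] [-1.57504009 -0.00963346  1.681871  ] 0.01883617019925381 [ 0.68497659  0.5183194   1.75270116  0.007623    0.86179233 -1.00181175] [-0.81235533 -0.31389917 -0.00589019]
```

View pics/w3.png

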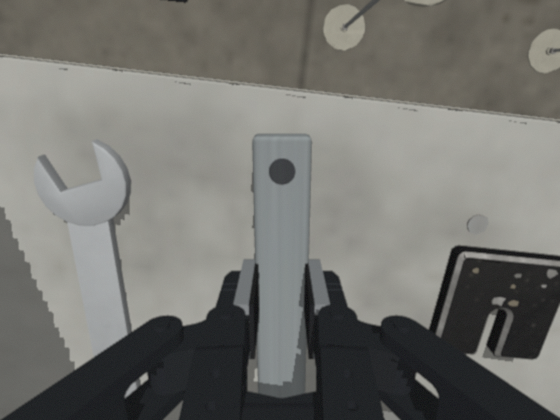

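Request:
step_arm(linear=[[0,0,0.2],[-0.1,0,0.4],[-0.15,0,0.4],[-0.15,0,0.4],[0,-0.1,0],[0,-0.1,0],[0,-0.1,0],[0,-0.1,0],[0,-0.1,0],[0.05,-0.1,0],[0.05,-0.1,0],[0.05,-0.1,0],[0.05,-0.1,0],[0.05,-0.1,0],[0.05,-0.1,0],[0,0,0]], rotation=[[0,0,0],[0,0,0],[0,0,0],[0,0,0],[0,0,-0.28],[0,0,-0.28],[0,0,-0.28],[0,0,-0.28],[0,0,-0.28],[0,0,-0.28],[0,0,-0.28],[0,0,-0.28],[0,0,-0.28],[0,0,-0.28],[0,0,-0.28],[0,0,0]], grip=[-1,-1,-1,-1,-1,-1,-1,-1,-1,-1,-1,-1,-1,-1,-1,-1])

```text
time: 4.4
tcp_pos: [0.399, 0.3165, 0.1385]
orientation: [-1.565, 0.001, 0.027]
ft_force: [-0.4, 0.8, -2.8]
grip_width: 0.0188
```

```bash
python3 - <<'E'
from h import *
for n in ['top','scene','wrist']: snap(n,n+'4')
s=r.state();print(s['tcp_pos'],s['orientation'],s['grip_width'],s['joints'],s['ft_force'],s['ft_torque'])
E
```

```text
[0.39875107 0.31788417 0.13877484] [-1.56417622e+00  2.52440737e-04  3.06158151e-02] 0.019021079208412405 [0.53223991 0.24905356 1.78957067 0.00664926 1.10001539 0.49861768] [ 0.22363196  0.71560126 -3.01946049] [ 0.12443533  0.03325979 -0.02634842]
```

View pics/top4.png

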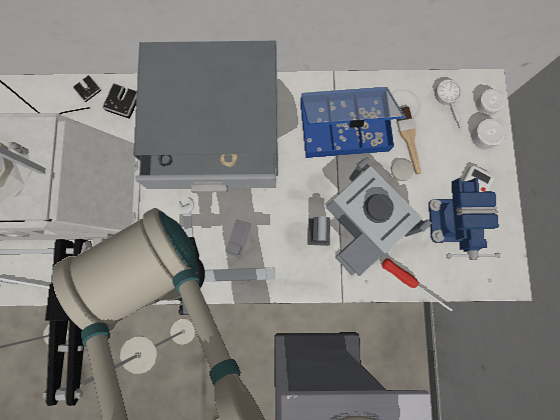

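View pics/scene4.png

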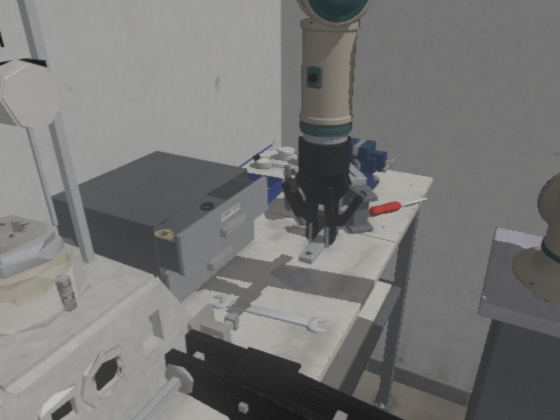

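View pics/wrist4.png

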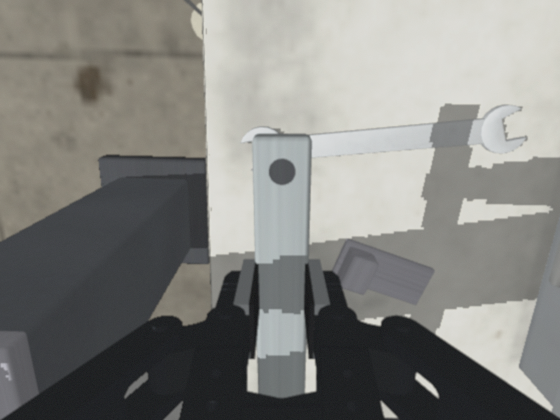

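Request:
step_arm(linear=[[0.25,-0.3,0],[0.25,-0.3,0],[0.25,-0.3,0],[0.25,-0.25,0],[0,0,0],[0,0,0]], rotation=[[-0.02,0,-0.055],[0,0,0],[0,0,0],[0,0,0],[0,0,0],[0,0,0]], grip=[-1,-1,-1,-1,-1,-1])

```text
time: 5.15
tcp_pos: [0.5008, 0.2039, 0.1384]
orientation: [-1.571, 0.0, 0.02]
ft_force: [0.5, 1.0, -2.5]
grip_width: 0.0187
```

```bash
python3 - <<'E'
from h import *
for n in ['top','scene']: snap(n,n+'5')
crop('top5',290,140,450,300,4,'c8');crop('scene5',230,130,430,260,4,'c9')
s=r.state();print(s['tcp_pos'],s['orientation'],s['ft_force'])
E
```

```text
[0.50055178 0.20443158 0.13858726] [-1.57149501e+00 -7.25848642e-04  2.06919302e-02] [-0.04722185  0.0203431  -3.70424821]
```

View pics/c8.png

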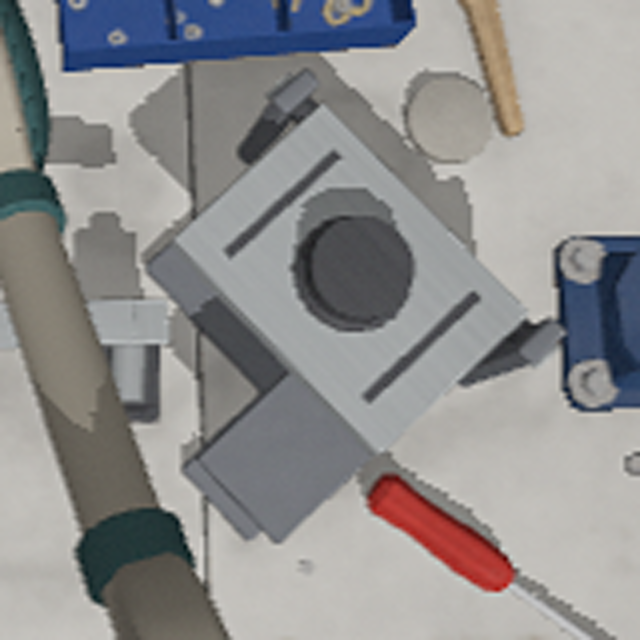

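View pics/c9.png

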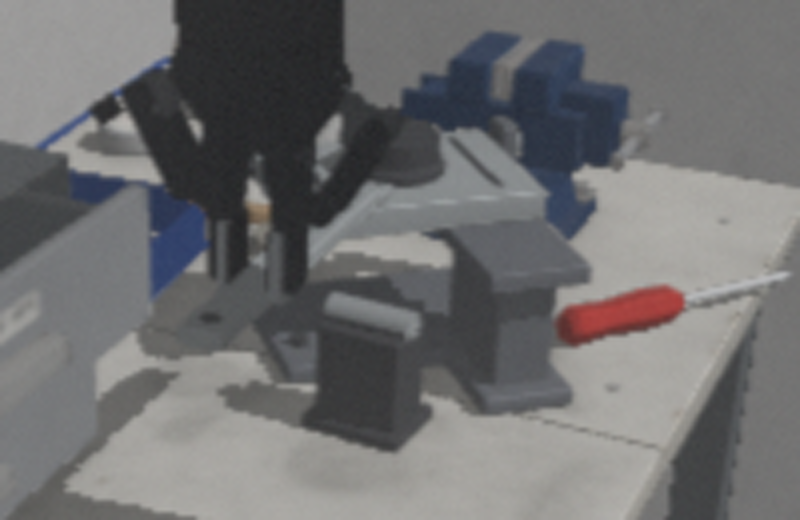

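```bash
python3 - <<'E'
from h import *
print(atz('top5',290+168/4,140+323/4,.144), atz('top5',290+168/4,140+301/4,.144),atz('top5',290+168/4,140+345/4,.144))
print(atz('top5',290+132/4,140+352/4,.075))
E
```

```text
[0.50138586 0.05561144 0.144     ] [0.51216118 0.05522728 0.144     ] [0.49066261 0.05599375 0.144     ]
[0.49648833 0.06542871 0.075     ]
```

Request:
step_arm(linear=[[0.08,-0.24,0],[0,0,-0.25],[0,0,-0.2],[0,0,0],[0,0,0]], rotation=[[-0.01,0,-0.04],[0,0,0],[0,0,0],[0,0,0],[0,0,0]], grip=[-1,-1,-1,-1,-1])

```text
time: 5.75
tcp_pos: [0.5055, 0.1857, 0.0939]
orientation: [-1.574, -0.002, 0.01]
ft_force: [-0.6, -0.8, -2.2]
grip_width: 0.0187
```

Request:
step_arm(linear=[[0.02,0,-0.1],[0,0,-0.03],[0,0,0]], rotation=[[0,0,-0.02],[0,0,0],[0,0,0]], grip=[-1,-1,-1])

```text
time: 6.05
tcp_pos: [0.5082, 0.1875, 0.0821]
orientation: [-1.573, -0.005, 0.002]
ft_force: [0.4, -0.2, -1.9]
grip_width: 0.0191
```

```bash
python3 - <<'E'
from h import *
snap('scene','s6'); crop('s6',230,130,430,260,4,'c10')
s=r.state();print(s['tcp_pos'],s['orientation'],s['ft_force'],s['ft_torque'])
E
```

```text
[0.50822914 0.18747847 0.08219109] [-1.57327495e+00 -5.02957102e-03  1.40365185e-03] [-0.22522752  0.53794942 -1.89237644] [0.07016037 0.05810969 0.01277221]
```

View pics/c10.png

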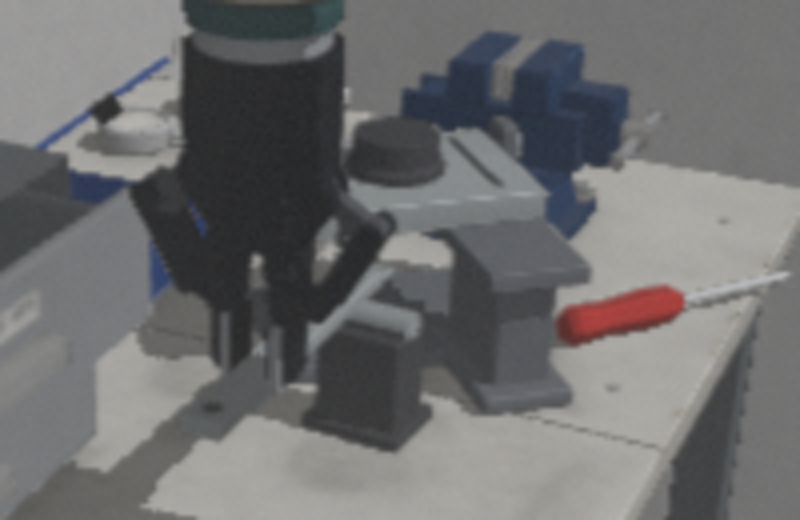

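Request:
step_arm(linear=[[0,0,-0.03],[0,0,-0.02],[0,0,0]], rotation=[[0,0,0],[0,0,0],[0,0,0]], grip=[-1,-1,-1])

```text
time: 6.4
tcp_pos: [0.5089, 0.1876, 0.0776]
orientation: [-1.573, -0.007, 0.001]
ft_force: [0.5, 0.2, -2.2]
grip_width: 0.0184
```

Request:
step_arm(linear=[[0,0,-0.015],[0,0,0]], rotation=[[0,0,0],[0,0,0]], grip=[-1,-1])

```text
time: 6.6
tcp_pos: [0.5091, 0.1876, 0.0763]
orientation: [-1.573, -0.007, 0.001]
ft_force: [-0.0, -0.5, -1.2]
grip_width: 0.0186
```

Request:
step_arm(linear=[[0,0,-0.015],[0,0,0]], rotation=[[0,0,0],[0,0,0]], grip=[-1,-1])

```text
time: 6.8
tcp_pos: [0.5092, 0.1877, 0.0752]
orientation: [-1.572, -0.008, 0.001]
ft_force: [-1.0, 0.8, -0.5]
grip_width: 0.0188
```

Request:
step_arm(linear=[[0,0,-0.01],[0,0,0]], rotation=[[0,0,0],[0,0,0]], grip=[-1,-1])

```text
time: 7.0
tcp_pos: [0.5093, 0.1877, 0.0745]
orientation: [-1.573, -0.008, 0.001]
ft_force: [-0.0, 0.6, 0.5]
grip_width: 0.0186
```

```bash
python3 - <<'E'
from h import *
s=r.state();print(s['tcp_pos'],s['orientation'],s['ft_force'],s['ft_torque'])
E
```

```text
[0.50931438 0.18769012 0.0744897 ] [-1.57250603e+00 -7.94857658e-03  7.73508481e-04] [-0.01409484  0.63449154  0.50709769] [-0.15044692  0.10864796 -0.03315237]
```

Request:
step_arm(linear=[[0,-0.1,0.005],[0,-0.1,0],[0,-0.1,0],[0,0,0]], rotation=[[0,0.015,0],[0,0,0],[0,0,0],[0,0,0]], grip=[-1,-1,-1,-1])

```text
time: 7.4
tcp_pos: [0.5107, 0.1554, 0.0758]
orientation: [-1.572, -0.003, 0.002]
ft_force: [-0.4, -0.1, 1.1]
grip_width: 0.0183
```

Request:
step_arm(linear=[[0,-0.08,0],[0,-0.08,0],[0,0,0]], rotation=[[0,0,0],[0,0,0],[0,0,0]], grip=[-1,-1,-1])

```text
time: 7.7
tcp_pos: [0.5111, 0.1375, 0.0761]
orientation: [-1.572, -0.004, 0.001]
ft_force: [0.1, 0.3, 1.4]
grip_width: 0.0189
```

```bash
python3 - <<'E'
from h import *
for n in ['top','scene']: snap(n,n+'7')
crop('top7',290,140,450,300,4,'c11');crop('scene7',230,130,430,260,4,'c12')
s=r.state();print(s['tcp_pos'],s['orientation'],s['ft_force'],s['ft_torque'])
E
```

```text
[0.51102226 0.1377184  0.07600042] [-1.57241176e+00 -3.35458785e-03  1.28104701e-03] [ 0.31547733 -1.80135911  0.68025561] [-0.4640361  -0.02404543 -0.03620837]
```

View pics/c11.png

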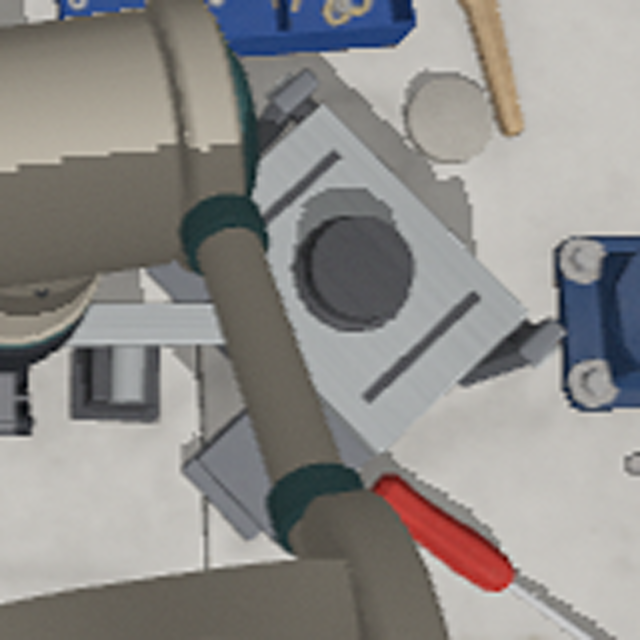

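View pics/c12.png

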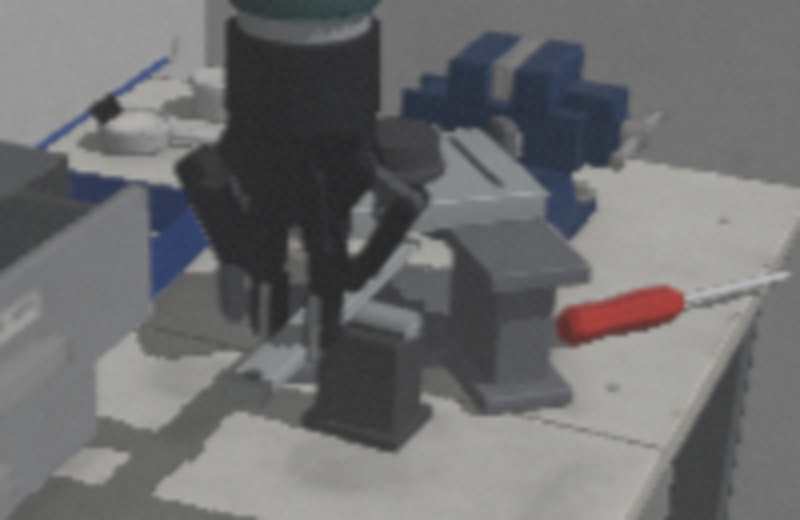

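Request:
step_arm(linear=[[0,0,-0.035],[0,0,-0.032],[0,0,-0.032],[0,0,0]], rotation=[[-0.086,0,0],[-0.086,0,0],[-0.086,0,0],[0,0,0]], grip=[-1,-1,-1,-1], newtons=120)

```text
time: 8.2
tcp_pos: [0.5114, 0.1366, 0.0685]
orientation: [-1.714, -0.005, -0.001]
ft_force: [-0.5, -2.6, 0.3]
grip_width: 0.0182
```

Request:
step_arm(linear=[[0,0,-0.045],[0,0,-0.035],[0,0,0]], rotation=[[-0.05,0,0],[-0.05,0,0],[0,0,0]], grip=[-1,-1,-1])

```text
time: 8.5
tcp_pos: [0.5115, 0.136, 0.0641]
orientation: [-1.771, -0.007, -0.001]
ft_force: [-0.5, -1.6, -0.3]
grip_width: 0.0181
```

```bash
python3 - <<'E'
from h import *
for n in ['scene','wrist']: snap(n,n+'8')
crop('scene8',230,130,430,260,4,'c13')
s=r.state();print(s['tcp_pos'],s['orientation'],s['ft_force'],s['ft_torque'])
E
```

```text
[0.51157228 0.13598333 0.06381794] [-1.76990407e+00 -6.66003543e-03 -1.29167681e-03] [-0.53555443 -0.0628286   4.74248419] [-0.06678444  0.2228056  -0.16208818]
```

View pics/c13.png

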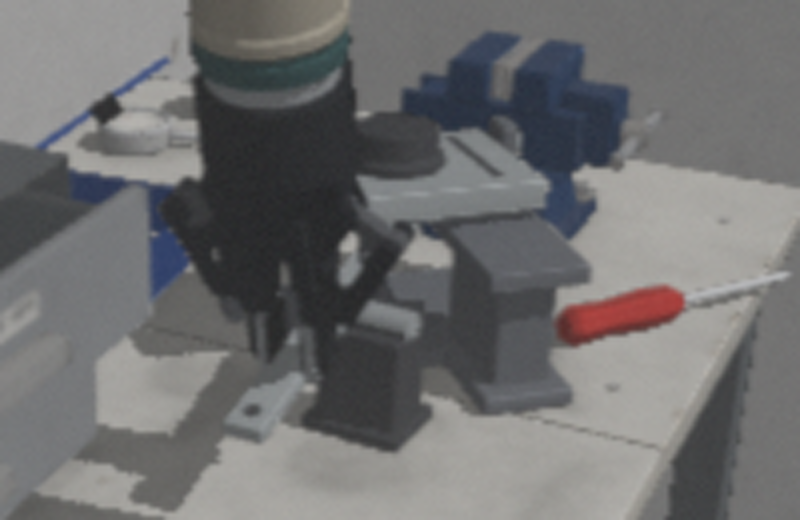

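View pics/wrist8.png

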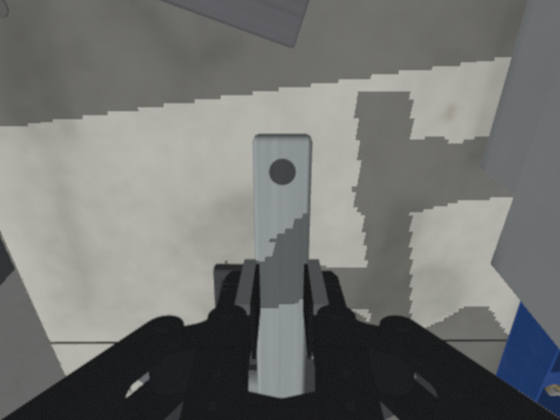

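Request:
step_arm(linear=[[0,0,-0.035],[0,0,-0.032],[0,0,0],[0,0,0]], rotation=[[-0.08,0,0],[-0.08,0,0],[0,0,0],[0,0,0]], grip=[-1,-1,-1,-1])

```text
time: 9.0
tcp_pos: [0.5118, 0.1352, 0.0604]
orientation: [-1.856, -0.009, -0.005]
ft_force: [0.1, -2.1, 1.3]
grip_width: 0.018
```

```bash
python3 - <<'E'
from h import *
for n in ['scene','top']: snap(n,n+'9')
crop('scene9',230,130,430,260,4,'c14');crop('top9',290,140,450,300,4,'c15')
s=r.state();print(s['tcp_pos'],s['orientation'],s['ft_force'],s['ft_torque'])
E
```

```text
[0.51182906 0.13517613 0.0603151 ] [-1.8559592  -0.00893819 -0.00507144] [-0.50918941 -1.71790555  2.63475979] [ 0.29515477  0.11249639 -0.09079193]
```

View pics/c14.png

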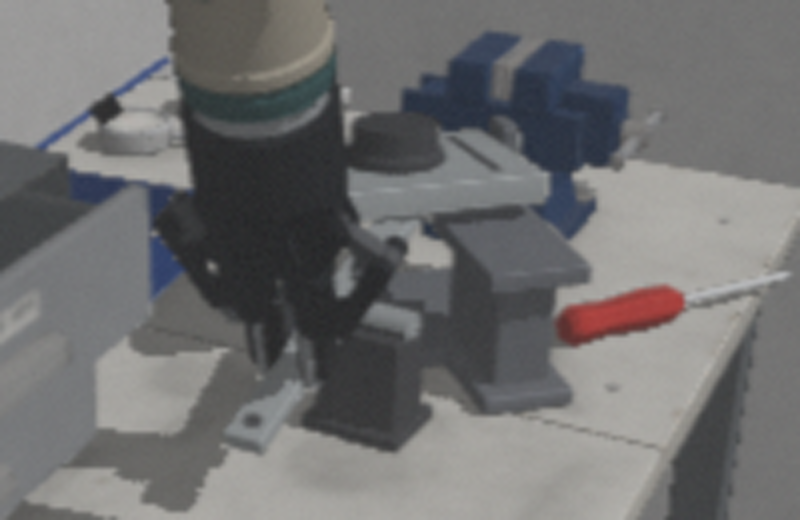

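View pics/c15.png

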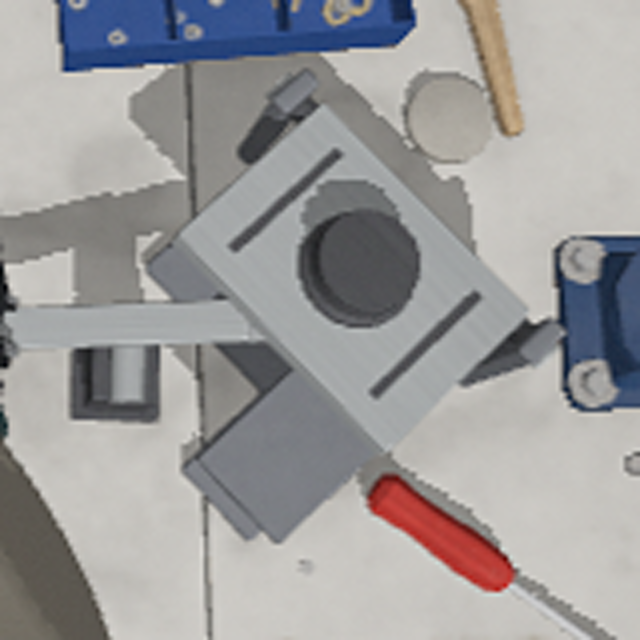

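```bash
python3 - <<'E'
from h import *
for h in [0,.01]:
    print((proj('scene9',[.4394,-.0523,.108+h])-[230,130])*4, (proj('top9',[.4394,-.0523,.108+h])-[290,140])*4)
E
```

```text
[546.87732215 189.57035884] [379.32157204 454.29422004]
[548.35209102 173.46121944] [384.65927861 452.89540468]
```

```bash
python3 - <<'E'
from h import *
a=cv2.imread('pics/scene0.png');b=cv2.imread('pics/scene9.png')
x0,y0,x1,y1=335,158,376,196
cv2.imwrite('pics/cmp.png',np.vstack([cv2.resize(i[y0:y1,x0:x1],None,fx=7,fy=7,interpolation=cv2.INTER_CUBIC) for i in (a,b)]))
a=cv2.imread('pics/top0.png',0);b=cv2.imread('pics/top9.png',0)
# slot near front right in top
p=np.float32([[[290+370/4,140+398/4]],[[290+378/4,140+455/4]],[[290+475/4,140+297/4]],[[290+335/4,140+155/4]],[[290+230/4,140+253/4]]])
q,st,e=cv2.calcOpticalFlowPyrLK(a,b,p,None,winSize=(9,9),maxLevel=1);print((q-p).reshape(-1,2),st.ravel(),p.reshape(-1,2))
E
```

```text
[[ 1.8937683  -1.2180023 ]
 [ 0.0302124   0.27874756]
 [ 0.14587402 -0.01066589]
 [ 0.3088684  -0.32453918]
 [ 1.2310181  -1.3599396 ]] [1 1 1 1 1] [[382.5  239.5 ]
 [384.5  253.75]
 [408.75 214.25]
 [373.75 178.75]
 [347.5  203.25]]
```

View pics/cmp.png

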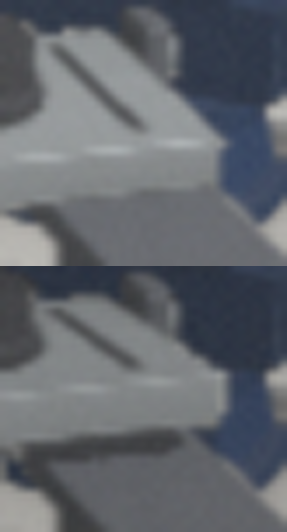

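Request:
step_arm(linear=[[0,0,0.03],[0,0,0.034],[0,0,0.034],[0,0,0.034],[0,0,0.034],[0,0,0],[0,0.15,0],[0,0.3,0],[0,0.3,0],[0,0.2,0.1],[0,0,0.3],[0,0,0.3],[0,0,0]], rotation=[[0.108,0,0],[0.108,0,0],[0.108,0,0],[0.108,0,0],[0.108,0,0],[0,0,0],[0,0,0],[0,0,0],[0,0,0],[0,0,0],[0,0,0],[0,0,0],[0,0,0]], grip=[-1,-1,-1,-1,-1,-1,-1,-1,-1,-1,-1,-1,-1])

```text
time: 10.4
tcp_pos: [0.5083, 0.2392, 0.1416]
orientation: [-1.564, 0.0, -0.005]
ft_force: [1.5, -0.3, -2.2]
grip_width: 0.0178
```

```bash
python3 - <<'E'
from h import *
for n in ['scene','top','wrist']: snap(n,n+'10')
crop('scene10',230,130,430,260,4,'c16')
s=r.state();print(s['tcp_pos'],s['orientation'],s['ft_force'],s['ft_torque'])
E
```

```text
[0.50507995 0.23697755 0.13746245] [-1.56713183  0.00931304 -0.00596609] [-0.63823614 -0.5245587  -3.00256783] [ 0.06254913 -0.0111494  -0.01383018]
```

View pics/c16.png

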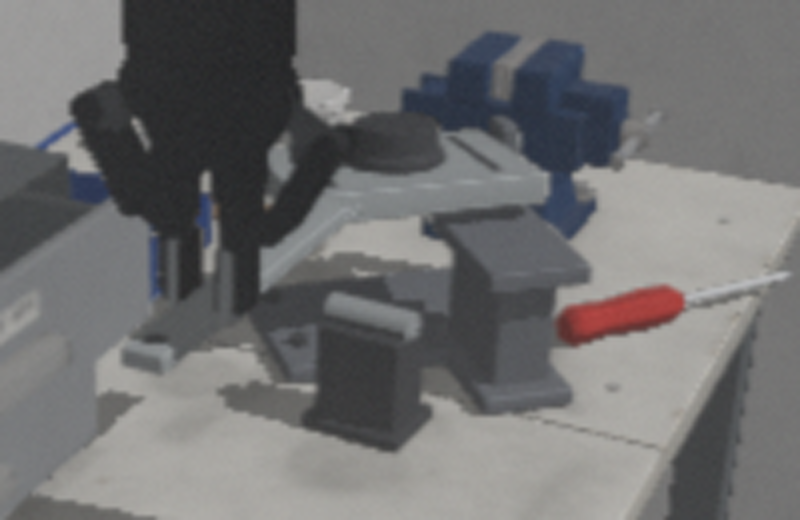

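View pics/wrist10.png

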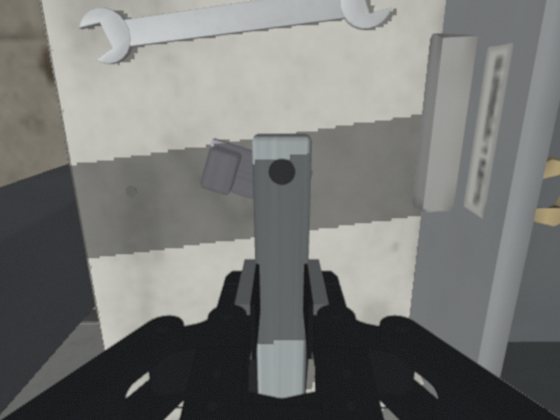

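View pics/top10.png

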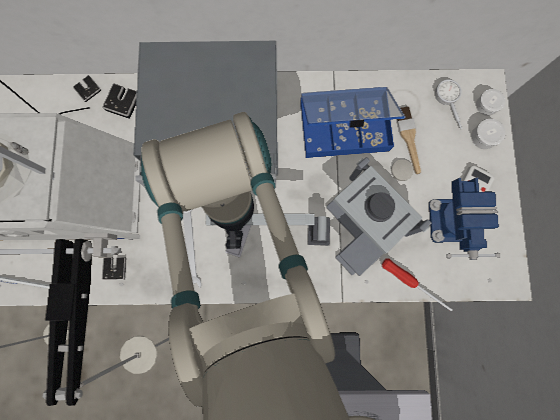

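Request:
step_arm(linear=[[-0.3,-0.06,0],[-0.3,-0.06,0],[-0.3,-0.06,0],[-0.2,0,-0.2],[0,0,-0.4],[0,0,-0.3],[0,0,-0.2],[0,0,0]], rotation=[[-0.015,-0.015,0.01],[0,0,0],[0,0,0],[0,0,0],[0,0,0],[0,0,0],[0,0,0],[0,0,0]], grip=[-1,-1,-1,-1,-1,-1,-1,-1])

```text
time: 11.35
tcp_pos: [0.381, 0.2145, 0.0122]
orientation: [-1.583, 0.021, -0.004]
ft_force: [-0.4, 0.1, -1.4]
grip_width: 0.0182
```

Request:
step_arm(linear=[[0.03,0,-0.03],[0,0,-0.04],[0,0,-0.02],[0,0,0]], rotation=[[0.015,-0.04,0],[0,0,0],[0,0,0],[0,0,0]], grip=[-1,-1,-1,-1])

```text
time: 11.75
tcp_pos: [0.3832, 0.214, 0.0022]
orientation: [-1.576, 0.004, -0.005]
ft_force: [0.2, -0.0, -1.9]
grip_width: 0.0177
```

Request:
step_arm(linear=[[0,0,-0.015],[0,0,0],[0,0,0],[0,0,0],[0,0,0]], rotation=[[0,0,0],[0,0,0],[0,0,0],[0,0,0],[0,0,0]], grip=[-1,-1,0.2,0.2,0.2])

```text
time: 12.25
tcp_pos: [0.3854, 0.2148, 0.0034]
orientation: [-1.574, -0.001, -0.005]
ft_force: [-0.8, -0.1, 0.6]
grip_width: 0.0512
```

Request:
step_arm(linear=[[0,0,0.3],[0.1,0,0.4],[0.1,0,0.4],[0,0.2,0.2],[0,0,0]], rotation=[[0,0,0],[0,0,0.25],[0,0,0.25],[0,0,0.25],[0,0,0]], grip=[0.2,0.4,0.4,0.4,0.4])

```text
time: 12.75
tcp_pos: [0.4048, 0.2344, 0.1376]
orientation: [-1.579, 0.002, 0.401]
ft_force: [-0.2, 0.4, -0.5]
grip_width: 0.06
```

```bash
python3 - <<'E'
from h import *
for n in ['scene','wrist']: snap(n,n+'11')
s=r.state();print(s['tcp_pos'],s['orientation'],s['ft_force'],s['grip_width'])
E
```

```text
[0.40227855 0.23208312 0.13477165] [-1.5806378   0.00859767  0.39867895] [-1.00347774 -0.97103003 -0.54385646] 0.05947444332216636
```

View pics/wrist11.png

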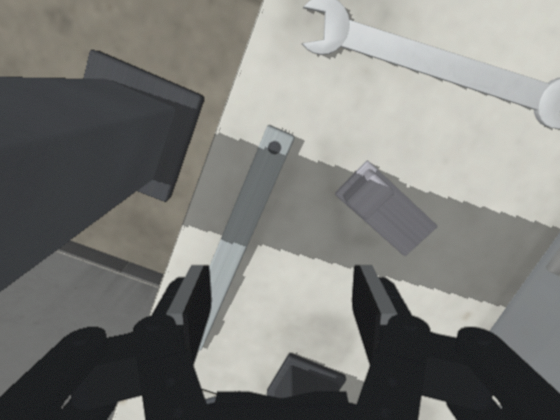

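View pics/scene11.png

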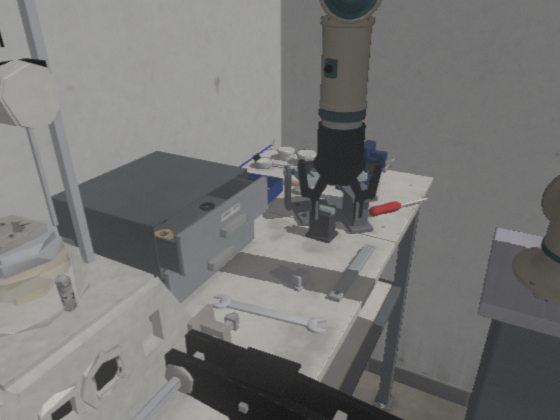

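```bash
python3 - <<'E'
from h import *
crop('wrist11',320,140,450,270,6,'w11s')
E
```

```text
(no output)
```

View pics/w11s.png

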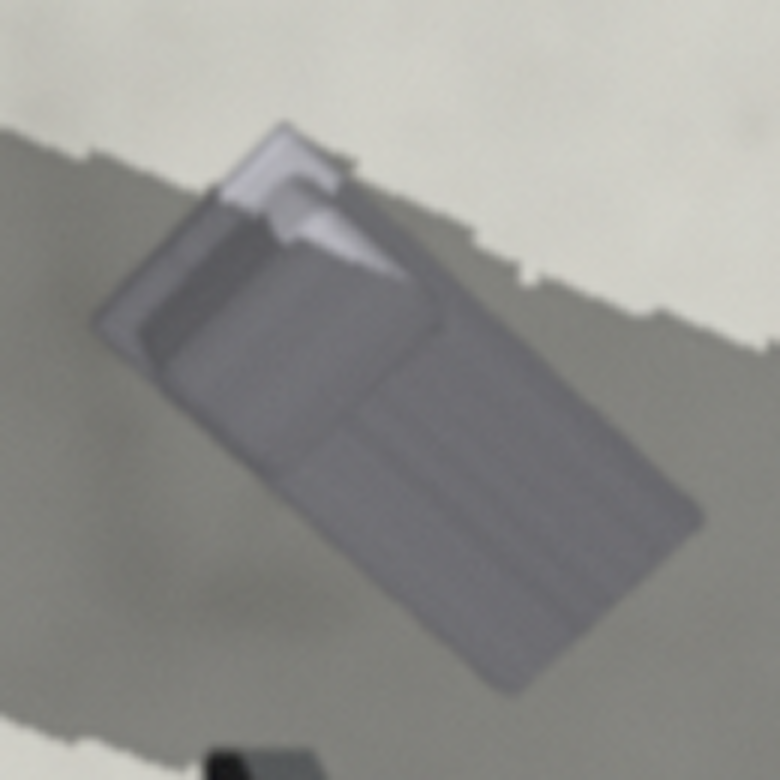

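```bash
python3 - <<'E'
from h import *
W=lambda u,v,z:atz('wrist11',320+u/6,140+v/6,z)
a,b,c,d=[W(*p,.006) for p in [(284,122),(92,322),(708,518),(512,697)]]
rear=(a+b)/2;tip=(c+d)/2;x=(tip-rear);L=np.linalg.norm(x);x/=L
print(rear.round(4),tip.round(4),L,np.degrees(np.arctan2(x[1],x[0])),'center',(tip-.066*x).round(4), (rear+.014*x).round(4))
q=[W(*p,.028) for p in [(160,375),(275,480),(440,320),(305,190)]];print(np.mean(q,0).round(4))
# heights by two wrist views
V=lambda u,v:('w1',60+u/7,160+v/7)
U=lambda u,v:('wrist11',320+u/6,140+v/6)
print(tri(V(305,688),U(512,697)),tri(V(482,250),U(92,322)),tri(V(350,425),U(275,480)),tri(V(370,305),U(158,375)))
print('bar spot',atz('wrist11',274,147,.01))
E
```

```text
[0.4481 0.265  0.006 ] [0.5242 0.2393 0.006 ] 0.08024724826969529 -18.680274721151168 center [0.4616 0.2605 0.006 ] [0.4614 0.2605 0.006 ]
[0.4604 0.2604 0.028 ]
(array([ 0.64942252,  0.15070642, -0.22540206]), [np.float64(6.9), np.float64(6.9)]) (array([ 0.48927991,  0.22438633, -0.13197852]), [np.float64(12.7), np.float64(12.7)]) (array([ 0.52651672,  0.21002409, -0.11281336]), [np.float64(8.1), np.float64(8.1)]) (array([ 0.48531866,  0.23019901, -0.07303852]), [np.float64(8.6), np.float64(8.6)])
bar spot [0.38496419 0.2640762  0.01      ]
```

```bash
python3 - <<'E'
from h import *
V=lambda u,v:('w1',60+u/7,160+v/7)
U=lambda u,v:('wrist11',320+u/6,140+v/6)
print(tri(V(310,688),U(708,518)),tri(V(482,250),U(284,122)),tri(V(345,425),U(440,320)),tri(V(152,350),U(275,480)))
E
```

```text
(array([0.53232816, 0.25500037, 0.00062219]), [np.float64(0.4), np.float64(0.4)]) (array([ 4.55348734e-01,  2.80885392e-01, -4.06025990e-04]), [np.float64(0.1), np.float64(0.1)]) (array([0.47930594, 0.26792793, 0.01682881]), [np.float64(0.2), np.float64(0.2)]) (array([0.4693422 , 0.24206243, 0.02062278]), [np.float64(0.4), np.float64(0.4)])
```

Request:
step_arm(linear=[[0.1,0.05,0],[0.1,0.05,0],[0.1,0.05,0],[0.1,0.05,0],[0.1,0.05,-0.2],[0.05,0.02,-0.3],[0,0,-0.2],[0,0,0]], rotation=[[0,-0.01,0.267],[0,0,0.267],[0,0,0.267],[0,0,0.267],[0,0,0.267],[0,0,0.267],[0,0,0],[0,0,0]], grip=[0.4,0.4,0.4,0.4,0.4,0.4,0.4,0.4])

```text
time: 13.65
tcp_pos: [0.4472, 0.25, 0.0481]
orientation: [-1.569, 0.031, 1.258]
ft_force: [0.0, -0.2, 1.1]
grip_width: 0.0597
```

```bash
python3 - <<'E'
from h import *
for n in ['wrist']: snap(n,n+'12')
s=r.state();print(s['tcp_pos'],s['orientation'],s['ft_force'],s['grip_width'])
E
```

```text
[0.44781181 0.25026328 0.04911962] [-1.57051005  0.03005908  1.25805352] [-0.27261848 -0.02881872  0.43815271] 0.05974455602581849
```

View pics/wrist12.png

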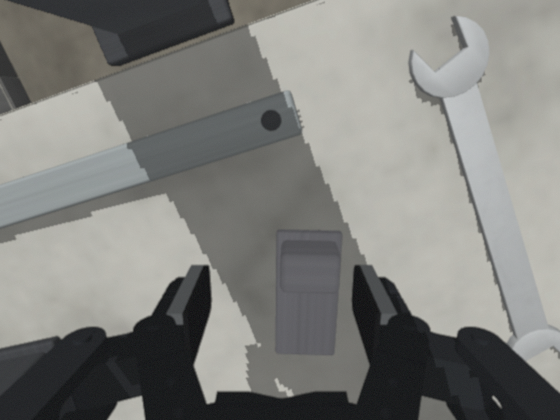

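```bash
python3 - <<'E'
from h import *
W=lambda u,v,z:atz('wrist12',u,v,z)
a,b,c,d=[W(*p,.006) for p in [(277,231),(341,232),(276,353),(334,354)]]
rear=(a+b)/2;tip=(c+d)/2;x=tip-rear;L=np.linalg.norm(x);x/=L
print(L,np.degrees(np.arctan2(x[1],x[0])),(tip-.066*x).round(4),(rear+.014*x).round(4))
print(np.mean([W(*p,.028) for p in [(281,252),(340,252),(281,292),(340,292)]],0))
E
```

```text
0.07987050995407913 -18.32125513546383 [0.4608 0.2604 0.006 ] [0.4609 0.2603 0.006 ]
[0.45999214 0.2608839  0.028     ]
```

Request:
step_arm(linear=[[0.13,0.1,0],[0,0,-0.15],[0,0,-0.15],[0,0,0]], rotation=[[0.055,-0.018,-0.018],[0,0,0],[0,0,0],[0,0,0]], grip=[0.4,0.4,0.4,0.4])

```text
time: 14.1
tcp_pos: [0.4658, 0.2621, 0.021]
orientation: [-1.576, -0.009, 1.243]
ft_force: [-0.3, 0.1, -0.2]
grip_width: 0.0597
```

Request:
step_arm(linear=[[-0.04,-0.01,-0.06],[0,0,-0.04],[0,0,0]], rotation=[[-0.01,0.015,0],[0,0,0],[0,0,0]], grip=[0.4,0.4,0.4])

```text
time: 14.4
tcp_pos: [0.4643, 0.262, 0.013]
orientation: [-1.574, -0.006, 1.242]
ft_force: [-0.2, -0.9, -0.9]
grip_width: 0.0596
```

Request:
step_arm(linear=[[0,0,-0.01],[0,0,0],[0,0,0],[0,0,0],[0,0,0],[0,0,0]], rotation=[[0,0,0],[0,0,0],[0,0,0],[0,0,0],[0,0,0],[0,0,0]], grip=[0.4,-1,-1,-1,-1,-1], newtons=50)

```text
time: 15.0
tcp_pos: [0.4649, 0.2623, 0.0134]
orientation: [-1.576, -0.007, 1.242]
ft_force: [0.5, -0.0, 0.2]
grip_width: 0.0283
```

```bash
python3 - <<'E'
from h import *
for n in ['wrist']: snap(n,n+'13')
s=r.state();print(s['tcp_pos'],s['orientation'],s['ft_force'],s['grip_width'])
E
```

```text
[0.46493118 0.26228684 0.01337898] [-1.5755145  -0.0074008   1.24201809] [ 0.4603316  0.4954718 -0.6012311] 0.02865748526888609
```

View pics/wrist13.png

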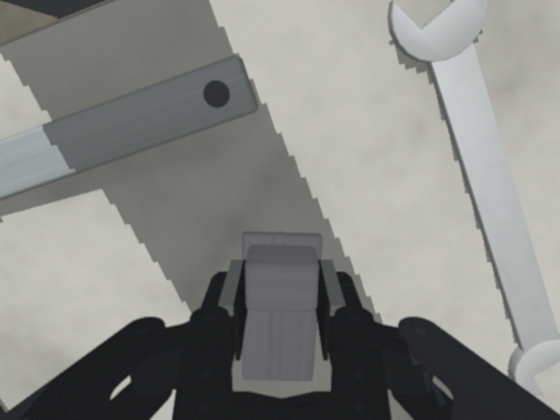

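```bash
python3 - <<'E'
from h import *
crop('top9',330,220,400,290,9,'c17')
crop('scene10',330,170,390,220,10,'c18')
E
```

```text
(no output)
```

View pics/c17.png

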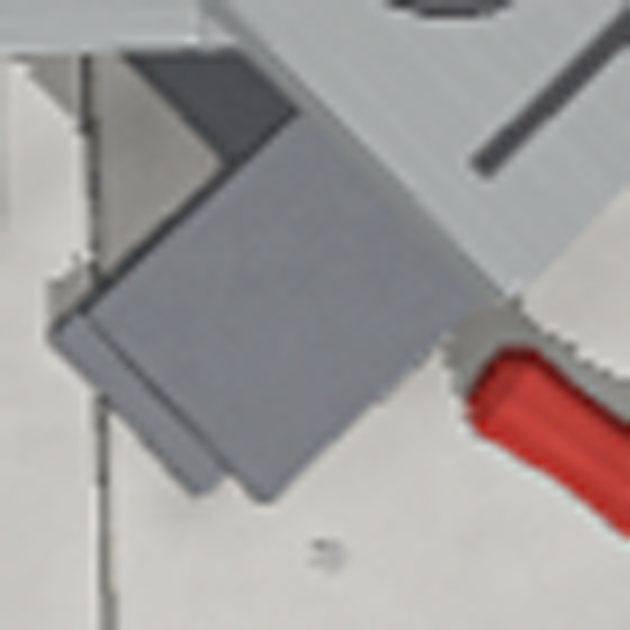

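View pics/c18.png

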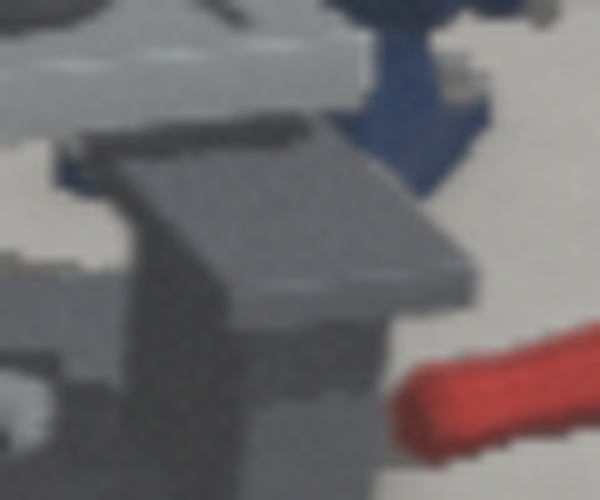

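```bash
python3 - <<'E'
from h import *
A=tri(('top9',330+84/9,220+318/9),('scene10',330+23,170+29.8));B=tri(('top9',330+265/9,220+500/9),('scene10',330+47.8,170+26.5))
print(A,B)
a=atz('top9',330+84/9,220+318/9,.09);b=atz('top9',330+265/9,220+500/9,.09)
print(a,b,np.linalg.norm(a-b)); e=(a-b)/np.linalg.norm(a-b)
n=np.array([e[1],-e[0],0]);print('n',n,np.degrees(np.arctan2(n[1],n[0])),'mark',(a+b)/2+.065*n)
l1=atz('top9',330+298/9,220+112/9,.09);print('left side dir',np.degrees(np.arctan2(*(l1-a)[[1,0]])))
E
```

```text
(array([0.43897332, 0.03560549, 0.08782189]), [np.float64(0.8), np.float64(0.8)]) (array([ 0.39663184, -0.00367703,  0.08863646]), [np.float64(0.3), np.float64(0.3)])
[0.43803651 0.03569212 0.09      ] [ 0.39693861 -0.00330906  0.09      ] 0.05665799893993455
n [ 0.68836131 -0.72536798  0.        ] -46.49946802528536 mark [ 0.46223104 -0.03095739  0.09      ]
left side dir -47.57711137717683
```

Request:
step_arm(linear=[[0,0,0.2],[0,0,0.4],[0,0,0.4],[-0.05,-0.1,0.4],[-0.1,-0.3,0],[-0.1,-0.35,0],[-0.1,-0.35,0],[-0.1,-0.35,0],[-0.1,-0.35,0],[-0.05,-0.2,0],[0,0,0],[0,0,0]], rotation=[[0,0,0],[0,0,0],[0,0,0],[0,0,0],[0,0,-0.16],[0,0,-0.16],[0,0,-0.16],[0,0,-0.16],[0,0,-0.16],[0,0,-0.16],[0,0,0],[0,0,0]], grip=[-1,-1,-1,-1,-1,-1,-1,-1,-1,-1,-1,-1])

```text
time: 16.25
tcp_pos: [0.3992, 0.0566, 0.1561]
orientation: [-1.573, -0.007, 0.722]
ft_force: [-0.2, -1.1, -1.0]
grip_width: 0.0285
```

```bash
python3 - <<'E'
from h import *
for n in ['wrist','scene','top']: snap(n,n+'14')
crop('scene14',270,120,430,250,5,'c19')
s=r.state();print(s['tcp_pos'],s['orientation'],s['ft_force'],s['grip_width'])
E
```

```text
[0.39953875 0.05733726 0.15608386] [-1.57298341 -0.00665655  0.7243803 ] [-0.63765484 -0.47215677 -1.86124759] 0.028647802145602124
```

View pics/wrist14.png

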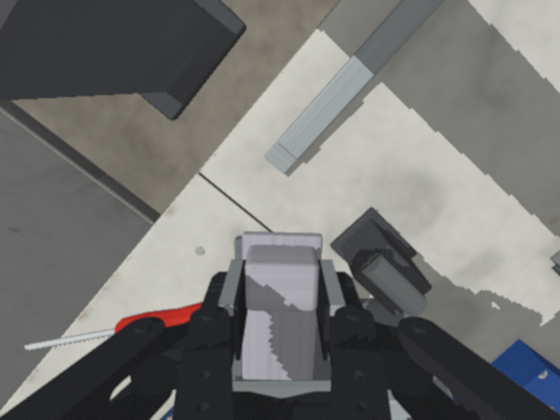

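View pics/c19.png

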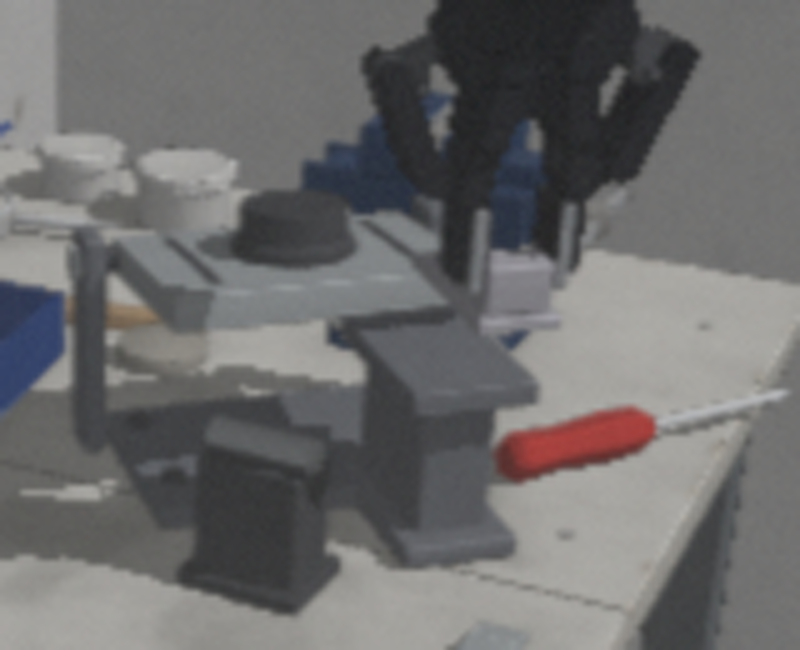

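View pics/top14.png

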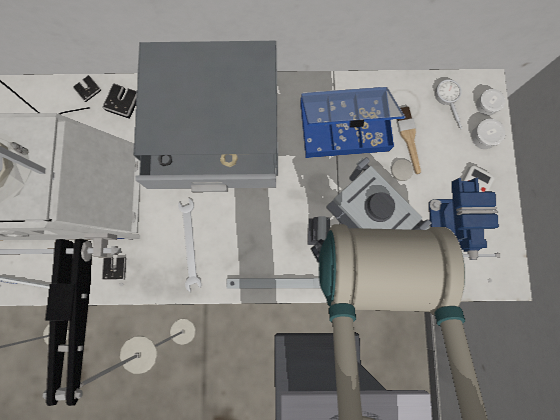

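Request:
step_arm(linear=[[0.06,-0.25,0],[0,-0.03,-0.15],[0,0,-0.15],[0,0,-0.1],[0,0,0]], rotation=[[0,0,0.025],[0,0,0],[0,0,0],[0,0,0],[0,0,0]], grip=[-1,-1,-1,-1,-1])

```text
time: 16.9
tcp_pos: [0.4087, 0.033, 0.1151]
orientation: [-1.574, -0.01, 0.749]
ft_force: [-0.1, 0.4, -1.7]
grip_width: 0.0291
```

Request:
step_arm(linear=[[-0.03,-0.03,-0.05],[0,0,-0.03],[0,0,0]], rotation=[[0,0,-0.02],[0,0,0],[0,0,0]], grip=[-1,-1,-1])

```text
time: 17.2
tcp_pos: [0.4063, 0.0308, 0.107]
orientation: [-1.574, -0.011, 0.74]
ft_force: [0.1, -0.4, -1.1]
grip_width: 0.0285
```

```bash
python3 - <<'E'
from h import *
for n in ['scene']: snap(n,n+'15')
crop('scene15',270,120,430,250,5,'c20')
s=r.state();print(s['tcp_pos'],s['orientation'],s['ft_force'],s['grip_width'])
E
```

```text
[0.40630381 0.03076209 0.10716016] [-1.57444304 -0.01073553  0.74019729] [-0.23362269  0.78295788 -0.25699819] 0.028804517906731632
```

View pics/c20.png

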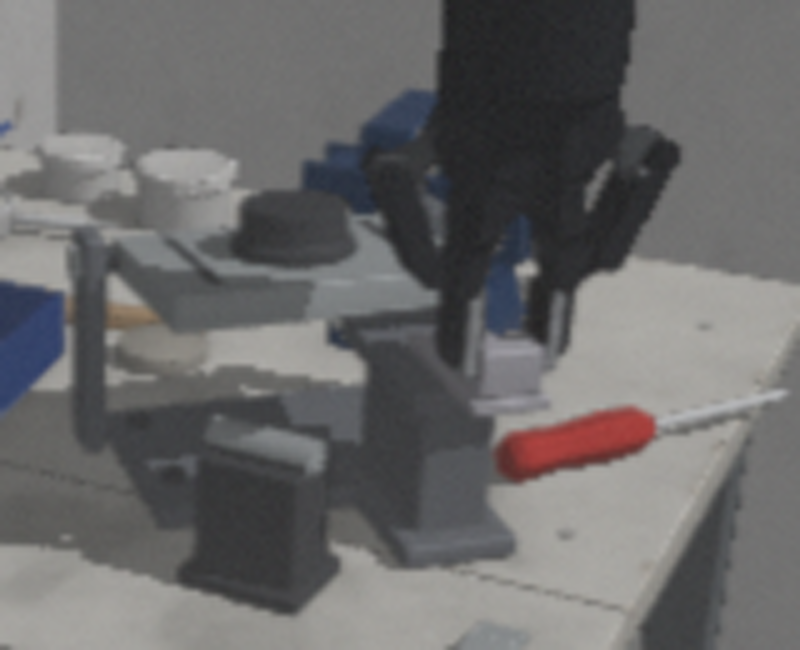

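Close to the shelf; lower in small steps until it touches.

Request:
step_arm(linear=[[0,0,-0.02],[0,0,0]], rotation=[[0,0,0],[0,0,0]], grip=[-1,-1])

```text
time: 17.45
tcp_pos: [0.4068, 0.0307, 0.1056]
orientation: [-1.575, -0.012, 0.74]
ft_force: [-0.3, 0.0, -0.8]
grip_width: 0.0289
```

Request:
step_arm(linear=[[0,0,-0.015],[0,0,0]], rotation=[[0,0,0],[0,0,0]], grip=[-1,-1])

```text
time: 17.65
tcp_pos: [0.4071, 0.0307, 0.1043]
orientation: [-1.576, -0.012, 0.74]
ft_force: [-0.7, 0.3, -2.1]
grip_width: 0.0288
```

Request:
step_arm(linear=[[0,0,-0.012],[0,0,0]], rotation=[[0,0,0],[0,0,0]], grip=[-1,-1])

```text
time: 17.85
tcp_pos: [0.4073, 0.0306, 0.1034]
orientation: [-1.577, -0.013, 0.74]
ft_force: [0.4, -0.4, -1.6]
grip_width: 0.0286
```

```bash
python3 - <<'E'
from h import *
s=r.state();print(s['tcp_pos'],s['orientation'],s['ft_force'],s['ft_torque'])
E
```

```text
[0.40732464 0.03064306 0.10335694] [-1.57659222 -0.01280103  0.7400041 ] [ 0.37079665 -0.35087551 -1.58278118] [ 0.0232969   0.09016811 -0.02122653]
```

Request:
step_arm(linear=[[0,0,-0.012],[0,0,0]], rotation=[[-0.008,0.009,0],[0,0,0]], grip=[-1,-1])

```text
time: 18.05
tcp_pos: [0.4074, 0.0307, 0.1032]
orientation: [-1.577, -0.006, 0.74]
ft_force: [-0.1, -1.1, -0.6]
grip_width: 0.0288
```

```bash
python3 - <<'E'
from h import *
s=r.state();print(s['tcp_pos'],s['orientation'],s['ft_force'],s['ft_torque'])
E
```

```text
[0.40740163 0.03073042 0.10321592] [-1.57662508 -0.00639477  0.73969598] [-0.09865261 -1.13952493 -0.61921874] [-0.11655473 -0.00562797  0.01157698]
```

Request:
step_arm(linear=[[0.09,-0.108,0.003],[0.09,-0.108,0],[0.07,-0.085,0],[0,0,0]], rotation=[[0,0,0],[0,0,0],[0,0,0],[0,0,0]], grip=[-1,-1,-1,-1])

```text
time: 18.45
tcp_pos: [0.4353, -0.0022, 0.1034]
orientation: [-1.578, -0.007, 0.74]
ft_force: [-0.1, -0.2, -1.5]
grip_width: 0.0286
```

```bash
python3 - <<'E'
from h import *
for n in ['scene','top']: snap(n,n+'16')
crop('scene16',270,120,430,250,5,'c21')
s=r.state();print(s['tcp_pos'],s['orientation'],s['ft_force'],s['ft_torque'])
p=s['tcp_pos'][:2]-[.4617,-.032];print(p@[.672,-.741]+.0627,p@[.741,.672])
E
```

```text
[ 0.43388168 -0.00120534  0.1032947 ] [-1.57662146 -0.00627179  0.74056886] [-0.43517183 -0.95249605 -0.90343241] [-0.10725927 -0.11170877  0.02830289]
0.021187244483681207 8.063367877842004e-05
```

View pics/c21.png

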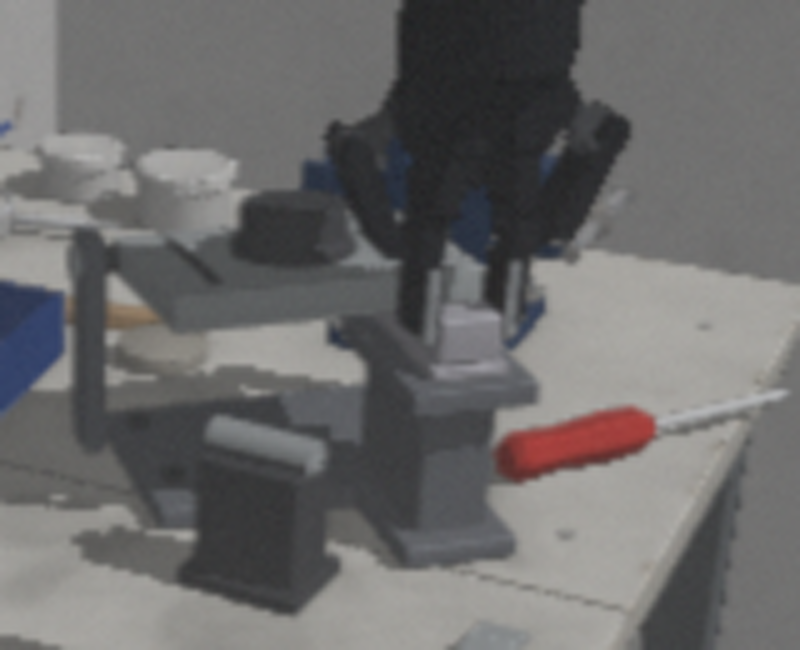

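View pics/top16.png

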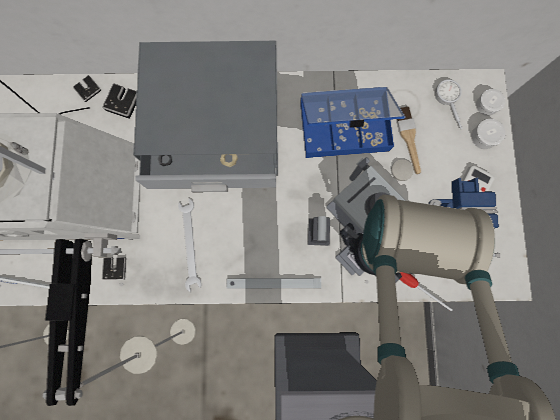

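Request:
step_arm(linear=[[0,0,-0.005],[0,0,0],[0,0,0],[0,0,0],[0,0,0]], rotation=[[0,0,0],[0,0,0],[0,0,0],[0,0,0],[0,0,0]], grip=[-0.25,-0.1,0.1,0.2,0.2])

```text
time: 19.05
tcp_pos: [0.4326, -0.0004, 0.1027]
orientation: [-1.575, -0.006, 0.741]
ft_force: [0.6, 0.4, -0.2]
grip_width: 0.0512
```

Request:
step_arm(linear=[[0,0,0.2],[-0.05,0.05,0.3],[-0.2,0.2,0.4],[-0.25,0.25,0.3],[-0.2,0.25,0.2],[-0.1,0.35,0],[-0.1,0.35,0],[-0.1,0.35,0],[0,0,0]], rotation=[[0,0,0],[0,0,0],[0,0,0],[0,0,0],[0,0,0],[0,0,0],[0,0,0],[0,0,0],[0,0,0]], grip=[0.2,0.2,0.2,0.2,0.2,0.2,0.2,0.2,0.2])

```text
time: 19.95
tcp_pos: [0.3276, 0.1863, 0.2499]
orientation: [-1.575, -0.013, 0.738]
ft_force: [-1.1, 0.2, 0.2]
grip_width: 0.0513
```

```bash
python3 - <<'E'
from h import *
for n in ['scene','top','wrist']: snap(n,n+'17')
crop('scene17',270,120,430,250,5,'c22');crop('top17',290,140,450,300,4,'c23')
s=r.state();print(s['tcp_pos'],s['orientation'],s['ft_force'],s['ft_torque'],s['time'])
E
```

```text
[0.32917441 0.18265074 0.24957358] [-1.57762814 -0.01136362  0.73371308] [0.03806273 1.11632356 0.30161606] [0.06032658 0.00836446 0.04817806] 20.1
```

View pics/c22.png

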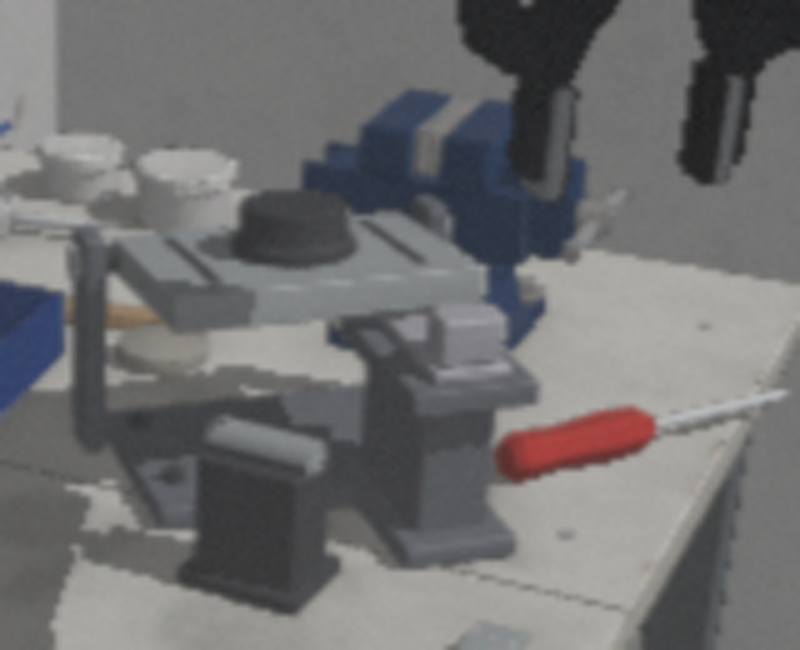

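View pics/c23.png

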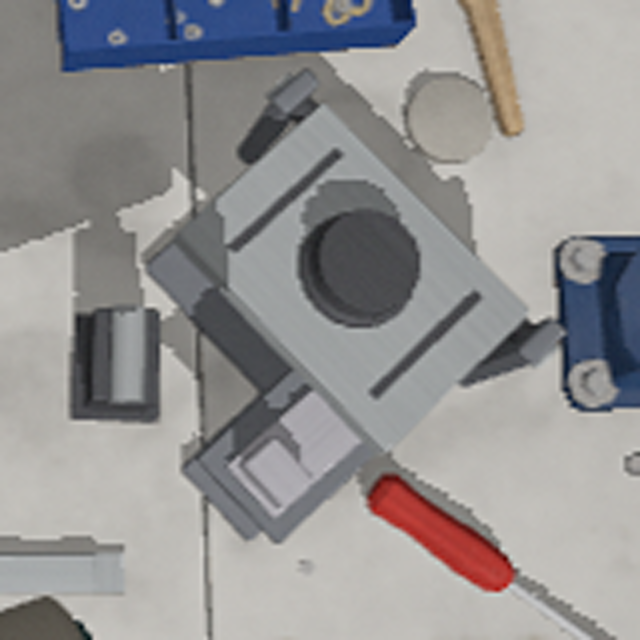

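View pics/top17.png

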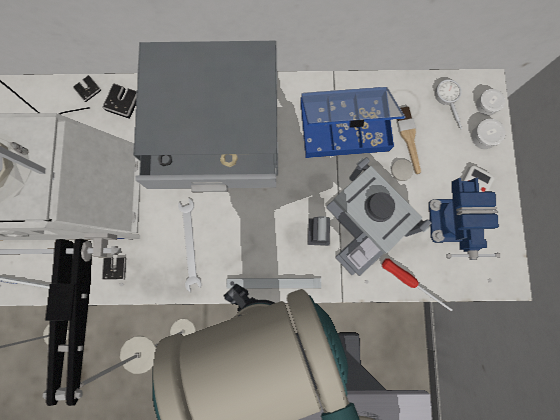

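```bash
python3 - <<'E'
from h import *
crop('top17',330,220,400,290,9,'c24')
W=lambda u,v,z=.096:atz('top17',290+u/4,140+v/4,z)
a,b=W(230,463),W(277,515);m=(a+b)/2;e=(a-b)/np.linalg.norm(a-b);n=np.array([e[1],-e[0]])
n0=np.array([.672,-.741]);e0=np.array([.741,.672]);mk=np.array([.4617,-.032])
print(np.linalg.norm(a-b),np.degrees(np.arctan2(n[1],n[0])),m)
tip=m[:2]+.08*n0;print('tip s,lat',(tip-mk)@n0,(tip-mk)@e0)
sa=W(362,440);print('right side dir',np.degrees(np.arctan2(*(sa-b)[[1,0]])))
E
```

```text
0.03459175854679987 -49.42291232150624 [0.42350293 0.00889804 0.096     ]
tip s,lat 0.024079321891020276 -0.0008205506373920687
right side dir -50.35005944457364
```

View pics/c24.png

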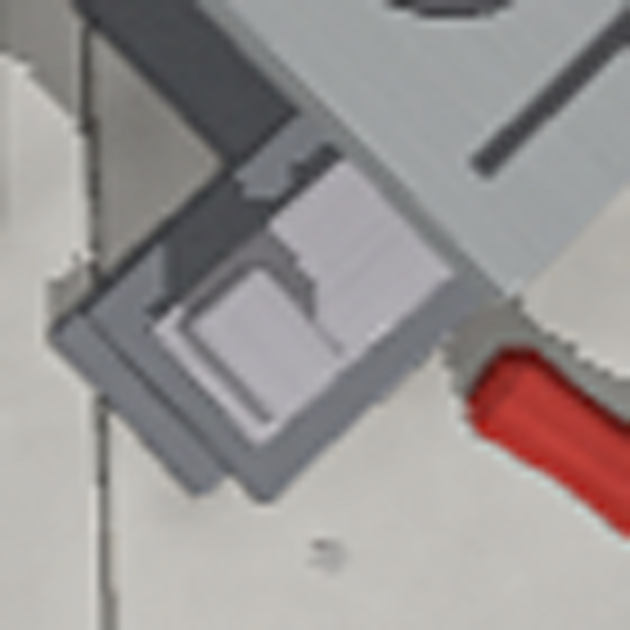

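```bash
python3 - <<'E'
from workcell import r
print(r.sign_off())
E
```

```text
the job is handed in; nothing more can be done
None
```

I levered the platen up with the bar over the fulcrum, laid the bar flat on the open bench, and slid the shim along the shelf under the raised edge. The job was handed in at about 20 s of the 56 s allowed; sign-off gives no verdict.

Last checks:
- **Platen:** The scene camera put the front edge about 12–13 mm up. It looked unchanged after the bar came out and after the shim went in.
- **Shim:** The free end is about 21 mm in by the arm's position and 24 mm by the top picture. It is within about 1 mm of the shelf's centre line and within about 3° of straight in. It looks flat and is released, with the gripper well clear.
- **Bar:** It looks flat in the pictures, clear of everything, centred near (0.385, 0.17).

What disagreed:
- **Ridge direction:** In the pictures, the fulcrum's ridge runs along world x, about 45° off the platen's front edge, not parallel to it as the text says. I laid the bar square across the ridge, so its tip went under the edge at an angle, about 25 mm along the edge from `bar_gap` towards the middle.
- **Prying force:** The wrist force while prying was only about 3–7 N, noisy, because the wrist's turning did part of the work. That contact force on the fulcrum was enough is inferred from the force balance, not measured.
- **Heights:** Two-view heights mostly agreed with the text within about 1–6 mm. Two bar points and the shim's block top were about 4–11 mm low.

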